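# Weigh two casting flasks and seat the heavier on the spin stand

## Task

Find the heavier of the two casting flasks: stand one on each pan of the balance, let go of both and let it settle. Then take the heavier one (either one, if they practically balance) and put it, upright, in the round socket of the blue spin stand, turning it gently under light downward pressure until its slotted foot drops over the drive key and it sits fully home; leave the lighter flask on its pan. Set the flasks down gently, never force them onto the pans or the drive key, do not tip them over, and leave the other things on the worktop alone.

Things in the scene. Friction and masses are not known exactly. Their poses are not given: they have to be found in the camera images.
- flask_a_mid (a point): casting flask: upright steel cylinder, 50 mm diameter, 60 tall, plaster-filled top, loose. The two look the same but weigh differently (0.15 to 0.5 kg). In its flat foot a cross of two slots (along its own x and y), each 11 wide and 10 deep, runs right across. The point is its centre, 30 above the foot; z is up its axis.
- flask_b_mid (a point): casting flask: upright steel cylinder, 50 mm diameter, 60 tall, plaster-filled top, loose. The two look the same but weigh differently (0.15 to 0.5 kg). In its flat foot a cross of two slots (along its own x and y), each 11 wide and 10 deep, runs right across. The point is its centre, 30 above the foot; z is up its axis.
- pan_left: left pan of the balance (on the robot's left): steel dish 91 mm across with a 4 high rim. Origin: centre of its upper face, where a flask stands; 55 above the worktop when balanced. Pans are 200 apart, stay level; one sinks as the other rises, up to 12 mm. Soft spring (60 N/m), damped: one flask alone sinks its pan to the stop. A pan is cushioned (gives from 6 N, 4 mm at 18 N). Over 40 N on a pan does damage.
- pan_right: right pan of the balance (on the robot's right): steel dish 91 mm across with a 4 high rim. Origin: centre of its upper face, where a flask stands; 55 above the worktop when balanced. Pans are 200 apart, stay level; one sinks as the other rises, up to 12 mm. Soft spring (60 N/m), damped: one flask alone sinks its pan to the stop. A pan is cushioned (gives from 6 N, 4 mm at 18 N). Over 40 N on a pan does damage.
- pointer (a joint): red pointer needle on the balance's dial, between the pans: 0 = balanced (upright), positive = left pan is lower, negative = right pan is lower, about 0.04 rad per mm of pan travel, at most 0.48 either way. Carries no load.
- stand: blue spin stand, fixed: block 100x100x40 mm tall on a 108x108 foot plate; a round socket, 52 across, 14 deep, with a 4 mm chamfer, opens in the middle of its top; its floor is a stiff turntable (turns above 0.2 N m) with the drive key, sprung: it gives from 9 N, up to 3 mm at 18 N, then is rigid. Over 50 N between flask and stand or key does damage. Origin: middle of the underside; z up.
- seat (a point): centre of the socket's floor, 26 mm above the worktop. The drive key is a brass bar 44 long, 8 wide, 8 high across it, at an angle that differs each time and is not measured. A flask at the wrong angle rests on the key 8 mm too high; turned about its axis (90 degrees at most, its slots form a cross) it drops over the key to the floor. The fit is 1.5 mm (4 degrees) either side.
- denture: set of pink and white false teeth, 63x76x16 mm, a bystander, loose; leave it where it is. Origin: middle of its underside.
- spatula: plaster spatula with wooden handle, 22x195x16 mm, a bystander, loose; leave it where it is. Origin: middle of its underside.
- marker: black marker pen, 16x130x16 mm, a bystander, loose; leave it where it is. Origin: middle of its underside.
- cast_upper: yellow stone jaw cast, 63x77x29 mm, a bystander, loose; leave it where it is. Origin: middle of its underside.
- wax_box: flat red carton, 76x140x30 mm, a bystander, loose; leave it where it is. Origin: middle of its underside.
- articulator: brass articulator with mounted casts, 99x81x125 mm, a bystander, loose; leave it where it is. Origin: middle of its underside.
- paint_brush: thin red-handled brush, 10x132x10 mm, a bystander, loose; leave it where it is. Origin: middle of its underside.

How it is judged (in metres and radians):
On the way:
1. one flask stands on each pan, both let go, and the balance has settled ((((contact force between flask_a and pan_left above 0.8 N and angle between flask_a_mid's own z axis and vertical below 0.12 rad) and (contact force between flask_b and pan_right above 0.8 N and angle between flask_b_mid's own z axis and vertical below 0.12 rad)) or ((contact force between flask_a and pan_right above 0.8 N and angle between flask_a_mid's own z axis and vertical below 0.12 rad) and (contact force between flask_b and pan_left above 0.8 N and angle between flask_b_mid's own z axis and vertical below 0.12 rad))) and contact force between the fingers and flask_a below 0.1 N and contact force between the fingers and flask_b below 0.1 N and velocity of joint pointer between -0.05 and 0.05 rad/s), for 0.3 s.
At the end, for the whole second after the job is handed in: The heavier flask (either one if their weights are within 4 %) stands upright and at rest in the stand's socket, centred within 3 mm, its foot no more than 2.5 mm above the socket's floor (over the drive key); the lighter flask still stands upright on a pan; both are let go ((((horizontal distance between flask_a_mid and seat below 0.003 m and z of flask_a_mid in the frame of seat between 0.026 and 0.0325 m and angle between flask_a_mid's own z axis and vertical below 0.06 rad and linear speed of flask_a below 0.01 m/s) and ((contact force between flask_b and pan_left above 0.8 N and angle between flask_b_mid's own z axis and vertical below 0.12 rad) or (contact force between flask_b and pan_right above 0.8 N and angle between flask_b_mid's own z axis and vertical below 0.12 rad)) and contact force between flask_a and stand above 2.82528 N and contact force between the fingers and flask_a below 0.1 N and contact force between the fingers and flask_b below 0.1 N) or ((horizontal distance between flask_b_mid and seat below 0.003 m and z of flask_b_mid in the frame of seat between 0.026 and 0.0325 m and angle between flask_b_mid's own z axis and vertical below 0.06 rad and linear speed of flask_b below 0.01 m/s) and ((contact force between flask_a and pan_left above 0.8 N and angle between flask_a_mid's own z axis and vertical below 0.12 rad) or (contact force between flask_a and pan_right above 0.8 N and angle between flask_a_mid's own z axis and vertical below 0.12 rad)) and contact force between flask_a and pan_left below 3.06072 N and contact force between flask_a and pan_right below 3.06072 N and contact force between the fingers and flask_a below 0.1 N and contact force between the fingers and flask_b below 0.1 N))); the robot touches nothing.
It fails at once if a flask is forced on the drive key or stand with more than 50 N (contact force between any of flask_a, flask_b and stand above 50 N).
It fails at once if a pan is loaded with more than 40 N (slammed or pressed hard) (contact force between anything else and pan_left above 40 N or contact force between anything else and pan_right above 40 N).
It fails at once if a flask is tipped over (angle between any of flask_a_mid, flask_b_mid's own z axis and vertical above 0.6 rad).
It fails at once if a bystander is moved more than 30 mm (distance of any of denture, spatula, marker, cast_upper, wax_box, articulator, paint_brush from where it was at the start of the episode above 0.03 m).
It also fails if it takes over 72 s, if anything falls off the work surface, if the arm or the gripper's body presses on something with over 40 N, if the wrist force passes 120 N, or if a joint passes its speed limit or range.

## Robot

A 6-joint arm with a two-finger parallel gripper is mounted at the origin on a cart in front of the work surface, level with it; the furniture and walls round the work are solid. World frame = base frame: x ahead of the robot, y to its left, z up, the work surface at z = 0. Lengths are in m, angles in degrees, forces in N, time in s.
With the tool pointing down it reaches from about 0.35 to 0.875 m from the base axis. Payload 4.2 kg.
Tool frame: the origin (TCP) lies midway between the tips of the shut fingers; the grasp point (between the pads) lies r.grasp_offset behind it (r.grasp_offset is the distance from the TCP to the grasp point, in m); z points along the fingers, y is the direction in which the jaws open and shut (so a half turn about z gives the same grasp; the last joint's range is limited). The gripper opens to 87 mm and grips with 3 to 60 N. Pads are 19 mm wide; open, the fingers measure 117 mm over their backs; the gripper's body (75 mm by 190 mm) begins 51 mm behind the grasp point.
Start: joints at [-50.329, 22.042, 0.453, 0, -68.411, -14.817], TCP at [0.263, -0.567, 0.223] pointing down, gripper open.
Joint ranges: [-179.83, 179.83], [-69.29, 118.12], [-61.27, 80.66], [-181.25, 117.63], [-171.15, -9.14], [-177.46, 177.46]. Speed limits (degrees/s): [159.86, 159.86, 180, 180, 180, 180].

## Interface

Orientations are given as a 3x3 rotation matrix whose columns are the frame's x, y, z axes.
In Python, from station import sense, optics, r gives the robot as it stands. The module is installed in compiled form; this text tells all that it offers.
- The arm moves only by the tool servo_tool, never from a script. Its argument "deltas" is a list of rows, each an object with "slide": the shift along the tool's x, y, z in units of 25 mm (1.0 is 25 mm), a list of three; "spin": the turn about the tool's z in units of 8 degrees (1.0 is 8 degrees). A call has 1 to 10 rows; each row shifts and turns the pose as measured when the row begins, along the tool's axes as they then stand; what a row does not reach is not made up. A row lasts 1/10 s, in which the tool goes at most 50 mm and 8.59 degrees, less where a joint would pass 70% of its speed; a pose out of reach is approached as far as the arm can. A call is refused whole if a number of a shift passes 1 or a number of a turn 1, either way. A call with a gripper value outside its range is refused whole. "gripper" is the closure in counts, from 0 (fully open) to 255 (shut), set as the call begins (left out, the last holds). The fingers move at their own pace and stop on an object; the grip force is fixed at half the most. Time passes only in rows, so rows that do not move let the fingers close. It gives the time, the measured TCP pose, the force and the opening at its end, in the units of the state.
- sense(): the state, without advancing time (a new reading comes with each control period).
- optics.capture(name): name is "scene" or "top" or "wrist"; returns a dict with "frame" (400x640x3 uint8, red, green, blue), "camera_matrix" (3x3 intrinsics, pixels), "eye" and "rotation" of the camera in the world. Camera axes: x right, y down, z forward; pixel columns grow to the right and rows downward; lengths in m; the calibration is good to about 2 mm. A picture is of the moment at which its call begins. There is no depth.
- r.finish_job(): hands the job in, once; it reports no verdict.
The state is a dict: "time_s": time; "joints": joint angles; "joint_velocities": joint speeds; "effort": joint torques, N m; "tcp_pos": TCP position; "ee_rot": TCP orientation; "wrist_force": force on the tool from outside, world axes, zero at the start; "moment": the same for the moment, N m; "gripper_width": opening from 0.0 (shut) to 1.0 (fully open).
Only numpy, scipy, OpenCV 4.12 (cv2) and the standard library are available. Lean on these libraries where they do the work, as an engineer would, in place of code of your own. Each camera call takes 0.05 s, during which the arm holds its last target.

## Working session

There is one attempt and no reset: what is moved stays moved. The work goes in short steps, Python scripts to look and compute and a tool call to move; the robot and the scene stay as the last step left them, time stands still between calls to the robot, and variables do not carry over. Pictures are saved under pics/ and viewed, and the job is handed in when it is done.

Besides the shell and the picture viewer there is one more tool, called as name([rows], argument=value, ...), one row to a line, values as JSON. servo_tool: Moves the arm, as the interface text tells. Its arguments: {"type":"object","properties":{"deltas":{"type":"array"},"gripper":{"type":"number"}},"required":["deltas"]}

```bash
mkdir -p pics
python3 - <<'E'
from station import sense, optics, r
import cv2
print(sense(), r.grasp_offset)
for n in ["scene","top","wrist"]:
    c=optics.capture(n); cv2.imwrite(f"pics/{n}0.png",c["frame"][:,:,::-1]); print(n,c["camera_matrix"],c["eye"],c["rotation"])
E
```

```text
{'time_s': 0.0, 'joints': array([-5.03289361e+01,  2.20914368e+01,  3.79592268e-01, -2.76454938e-02,
       -6.84106474e+01, -1.48156076e+01]), 'joint_velocities': array([ 0.07203719, -0.01745848,  0.05445752, -0.02988997, -0.09462159,
        0.06092146]), 'effort': array([-1.62549539e-03, -3.90665352e+01,  1.87401026e+01,  4.21983764e+00,
        1.09158049e-02, -1.80742099e-04]), 'tcp_pos': array([ 0.2624574 , -0.56656256,  0.22145468]), 'ee_rot': array([[-9.07445823e-01, -4.20167871e-01, -1.01941732e-03],
       [-4.20169093e-01,  9.07443773e-01,  1.93195947e-03],
       [ 1.13316598e-04,  2.18147620e-03, -9.99997614e-01]]), 'wrist_force': array([-0.16639541,  0.39489392, -0.29353682]), 'moment': array([-0.02842751,  0.01232668, -0.02018196]), 'gripper_width': 0.9964690933905334} 0.0187
scene [[489.68923126   0.         313.63405318]
 [  0.         489.68923126 200.66498793]
 [  0.           0.           1.        ]] [-0.35266139  1.33512901  1.02497354] [[-0.84101433 -0.25921517  0.47487092]
 [-0.54040839  0.44398429 -0.71472843]
 [-0.02556678 -0.85772108 -0.5134792 ]]
top [[458.21917467   0.         322.78571414]
 [  0.         458.21917467 193.84301915]
 [  0.           0.           1.        ]] [ 0.29615284 -0.0040635   1.50768586] [[-0.0051023  -0.98787815  0.15514742]
 [-0.99984     0.00769985  0.01614611]
 [-0.017145   -0.15504022 -0.98775937]]
wrist [[348.71459176   0.         318.10360943]
 [  0.         348.71459176 202.69100472]
 [  0.           0.           1.        ]] [ 0.19960286 -0.59653729  0.38469702] [[-0.41963753  0.87752063  0.23208162]
 [ 0.90769027  0.40522457  0.10904778]
 [ 0.0016465   0.25641877 -0.96656438]]
```

View pics/top0.png

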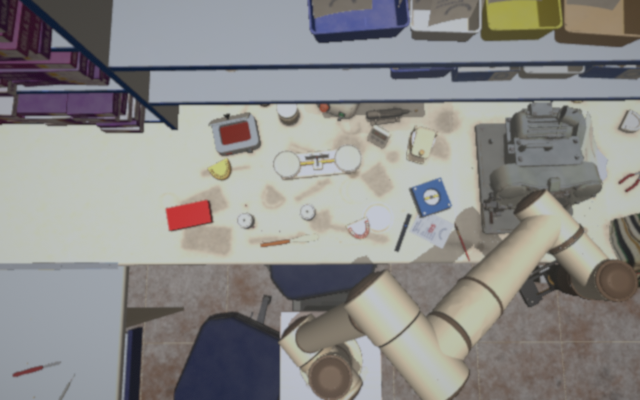

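View pics/scene0.png

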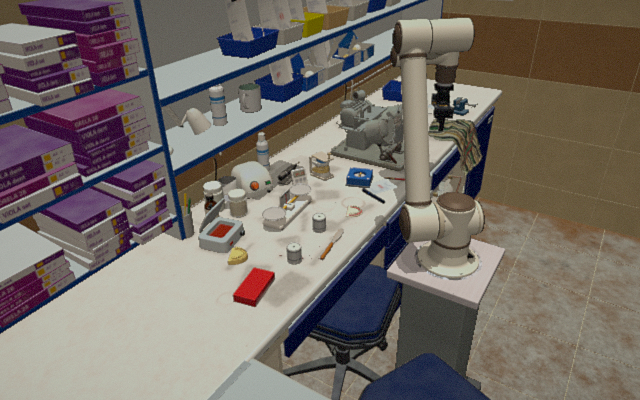

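View pics/wrist0.png

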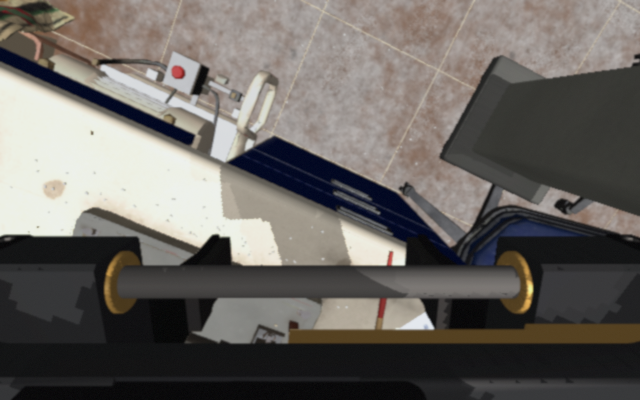

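```bash
cat > h.py <<'E'
from station import sense, optics, r
import cv2, numpy as np
def ray(c,u,v,z):
    K=c["camera_matrix"];R=np.array(c["rotation"]);e=np.array(c["eye"])
    d=R@np.linalg.inv(K)@np.array([u,v,1.]); return e+d*(z-e[2])/d[2]
def proj(c,p):
    q=np.array(c["rotation"]).T@(np.array(p)-c["eye"]); q=c["camera_matrix"]@q; return q[:2]/q[2]
def crop(c,x0,y0,w,h,s,name):
    f=c["frame"][y0:y0+h,x0:x0+w,::-1]; cv2.imwrite(name,cv2.resize(np.ascontiguousarray(f),None,fx=s,fy=s,interpolation=cv2.INTER_CUBIC))
E
python3 - <<'E'
from h import *
c=optics.capture("top")
crop(c,230,130,133,100,6,"pics/t1.png")
crop(c,395,165,75,75,8,"pics/t2.png")
for n,u,v,z in [("f1",246,219,.06),("f2",308,211,.06),("pl",287,164,.055),("pr",348,158,.055),("st",431,197,.04)]: print(n,ray(c,u,v,z))
E
```

```text
f1 [0.44445756 0.2642503  0.06      ]
f2 [0.46865322 0.06693065 0.06      ]
pl [0.62332266 0.13539807 0.055     ]
pr [ 0.64146962 -0.06278242  0.055     ]
st [ 0.51365204 -0.32916127  0.04      ]
```

View pics/t1.png

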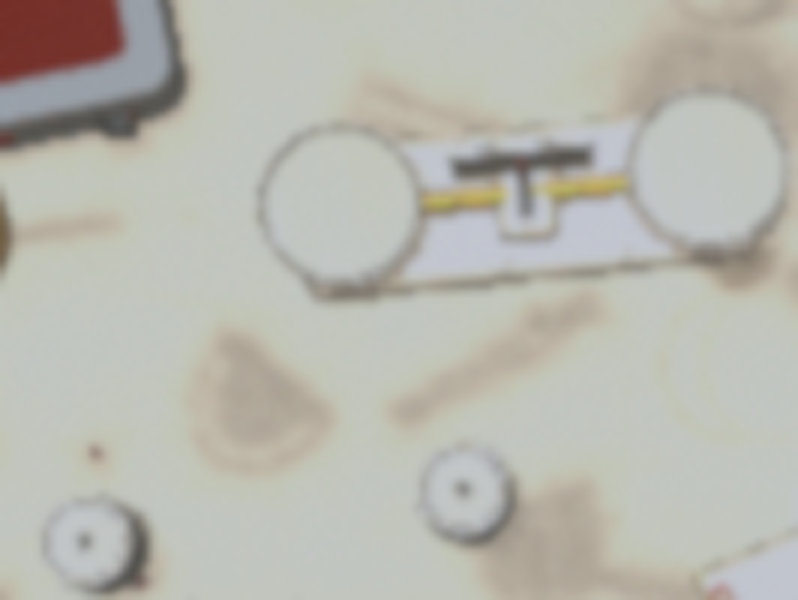

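View pics/t2.png

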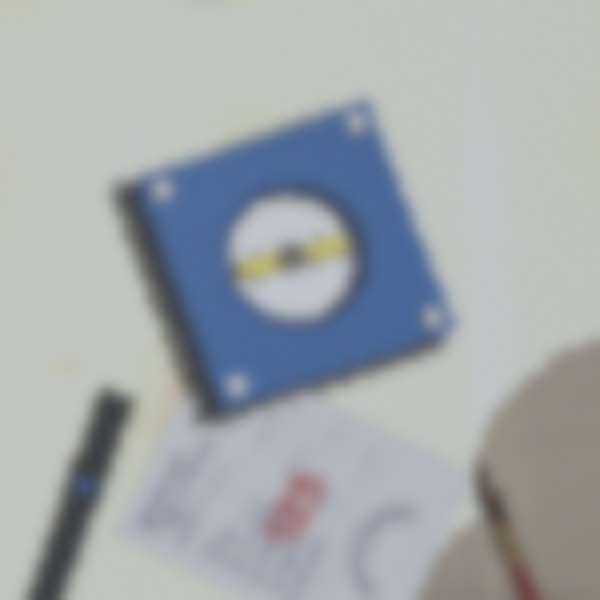

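Run:
```python
from h import *
c=optics.capture("scene")
crop(c,190,120,200,150,4,"pics/s1.png")
c=optics.capture("top")
for n,u,v,z in [("f1",244.5,220.1,.06),("f1d",243.8,219.8,.06),("f2",307.3,211.2,.06),("f2d",306.8,211.1,.06),("pl",286.5,164.2,.059),("pr",347.5,158,.059),("st",431.2,196.9,.04),("k1",395+236/8,165+272/8,.034),("k2",395+350/8,165+243/8,.034)]: print(n,ray(c,u,v,z))
for z in (.2,.3,.4,.5): print(ray(c,320,101,z))
```

```text
f1 [0.44097983 0.26896016 0.06      ]
f1d [0.44195216 0.27121339 0.06      ]
f2 [0.4680288  0.06915926 0.06      ]
f2d [0.46836032 0.07075125 0.06      ]
pl [0.62177392 0.13663085 0.059     ]
pr [ 0.64053364 -0.06100339  0.059     ]
st [ 0.51397322 -0.32981749  0.04      ]
k1 [ 0.50815621 -0.30925579  0.034     ]
k2 [ 0.51967148 -0.35572256  0.034     ]
[0.78208907 0.02419569 0.2       ]
[0.74492906 0.02203468 0.3       ]
[0.70776905 0.01987368 0.4       ]
[0.67060903 0.01771267 0.5       ]
```

View pics/s1.png

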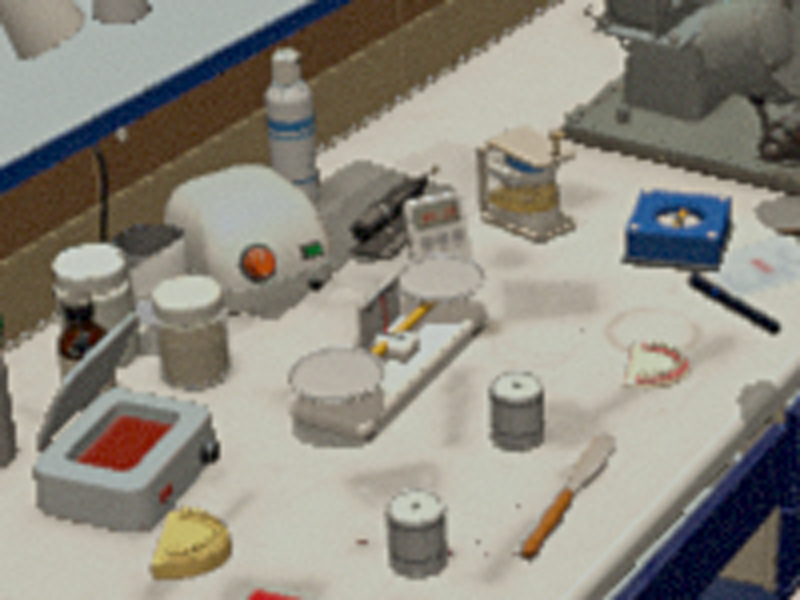

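Run:
```python
from h import *
t=optics.capture("top"); s=optics.capture("scene")
for z in np.arange(.06,.16,.02):
    print("dialL",z,ray(t,230+455/6,130+165/6,z),ray(s,190+360/4,120+312/4,z), "dialR",ray(t,230+590/6,130+155/6,z),ray(s,190+398/4,120+265/4,z))
for z in np.arange(.2,.6,.1):
    print("shelf",z,ray(t,320,101,z)[0],ray(s,232,143.5,z)[:2])
for z in (.1,.15,.2): print("furn",z,ray(t,337,108,z),ray(s,190+325/4,120+250/4,z),ray(s,190+240/4,120+165/4,z))
```

```text
dialL 0.06 [0.64319587 0.07394073 0.06      ] [0.66367852 0.0409741  0.06      ] dialR [0.64805958 0.00098789 0.06      ] [ 0.68559105 -0.054288    0.06      ]
dialL 0.08 [0.63840142 0.07286309 0.08      ] [0.6426139 0.0677967 0.08     ] dialR [0.64319794 0.0009181  0.08      ] [ 0.66407228 -0.02549101  0.08      ]
dialL 0.1 [0.63360697 0.07178545 0.1       ] [0.62154928 0.0946193  0.1       ] dialR [0.63833629 0.00084831 0.1       ] [0.6425535  0.00330599 0.1       ]
dialL 0.12000000000000001 [0.62881252 0.07070781 0.12      ] [0.60048467 0.1214419  0.12      ] dialR [0.63347465 0.00077853 0.12      ] [0.62103473 0.03210299 0.12      ]
dialL 0.14 [0.62401807 0.06963017 0.14      ] [0.57942005 0.1482645  0.14      ] dialR [0.628613   0.00070874 0.14      ] [0.59951595 0.06089998 0.14      ]
shelf 0.2 0.7820890698427818 [ 0.94872432 -0.02904534]
shelf 0.30000000000000004 0.7449290574548464 [0.79097554 0.13631443]
shelf 0.4000000000000001 0.7077690450669109 [0.63322676 0.3016742 ]
shelf 0.5000000000000001 0.6706090326789754 [0.47547797 0.46703397]
furn 0.1 [ 0.7951864  -0.02800144  0.1       ] [0.72246418 0.01470944 0.1       ] [ 0.91599915 -0.09125179  0.1       ]
furn 0.15 [ 0.77746109 -0.02715118  0.15      ] [0.66434762 0.08608551 0.15      ] [ 0.84742094 -0.01414792  0.15      ]
furn 0.2 [ 0.75973577 -0.02630092  0.2       ] [0.60623106 0.15746158 0.2       ] [0.77884274 0.06295595 0.2       ]
```

servo_tool([
  {"slide":[-0.9,0.98,0],"spin":0},
  {"slide":[-0.9,0.98,0],"spin":0},
  {"slide":[-0.9,0.98,0],"spin":0},
  {"slide":[-0.9,0.98,0],"spin":0},
  {"slide":[-0.9,0.98,0],"spin":0},
  {"slide":[-0.9,0.98,0],"spin":0},
  {"slide":[-0.9,0.98,0],"spin":0},
  {"slide":[-0.9,0.98,0],"spin":0},
  {"slide":[-0.9,0.98,0],"spin":0},
  {"slide":[-0.9,0.98,0],"spin":0},
], gripper=0)

```text
time_s: 1.4
tcp_pos: [0.3667, -0.2425, 0.2218]
ee_rot: [[-0.911, -0.413, 0.002], [-0.413, 0.911, -0.001], [-0.002, -0.002, -1.0]]
wrist_force: [0.3, 0.5, 0.6]
gripper_width: 1.001
```

servo_tool([
  {"slide":[-0.87,0.95,0],"spin":0},
  {"slide":[-0.87,0.95,0],"spin":0},
  {"slide":[-0.87,0.95,0],"spin":0},
  {"slide":[-0.87,0.95,0],"spin":0},
  {"slide":[-0.87,0.95,0],"spin":0},
  {"slide":[-0.87,0.95,0],"spin":0},
  {"slide":[-0.87,0.95,0],"spin":0},
  {"slide":[-0.87,0.95,0],"spin":0},
  {"slide":[-0.87,0.95,0],"spin":0},
  {"slide":[-0.87,0.95,0],"spin":0},
])

```text
time_s: 2.4
tcp_pos: [0.4687, 0.0776, 0.2258]
ee_rot: [[-0.91, -0.415, 0.011], [-0.415, 0.91, 0.0], [-0.011, -0.004, -1.0]]
wrist_force: [1.0, -0.7, -0.1]
gripper_width: 1.003
```

Run:
```python
from h import *
c=optics.capture("wrist"); cv2.imwrite("pics/w1.png",c["frame"][:,:,::-1])
s=sense(); print(s["tcp_pos"],s["wrist_force"],s["time_s"]); print(proj(c,[.468,.069,.06]),proj(c,s["tcp_pos"]))
```

```text
[0.47099593 0.08099475 0.22577183] [2.52618415 1.4967401  0.57955785] 2.45
[311.56133726 178.89180481] [323.30285506 259.70730209]
```

View pics/w1.png

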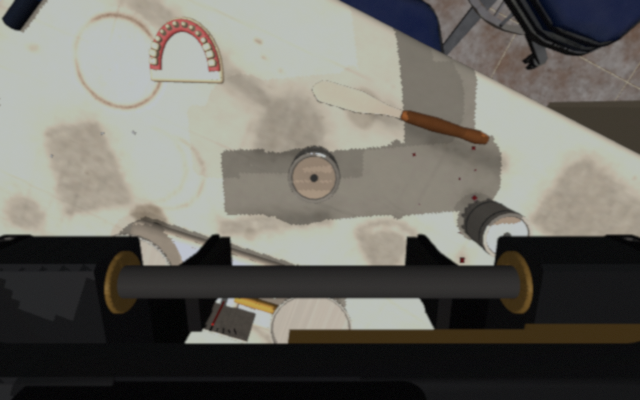

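Run:
```python
from h import *
c=optics.capture("wrist")
crop(c,270,130,90,75,8,"pics/w2.png"); crop(c,120,190,420,160,1.9,"pics/w3.png")
s=sense(); print(s["tcp_pos"],s["ee_rot"],s["time_s"]); print(proj(c,[.468,.069,.06]))
for u,v,z in [(314,178,.06),(505,235,.06)]: print(ray(c,u,v,z))
```

```text
[0.46984278 0.07912803 0.2255698 ] [[-9.08336642e-01 -4.18062337e-01  1.21830959e-02]
 [-4.18084901e-01  9.08407643e-01  7.54105199e-04]
 [-1.13824804e-02 -4.40858707e-03 -9.99925499e-01]] 2.5
[309.32042802 174.76114549]
[0.46900085 0.07436631 0.06      ]
[0.44205924 0.27195072 0.06      ]
```

View pics/w2.png

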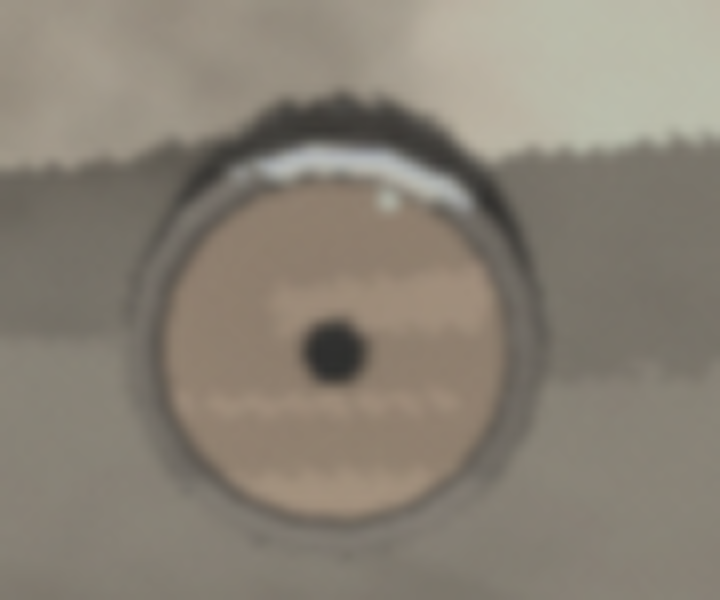

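View pics/w3.png

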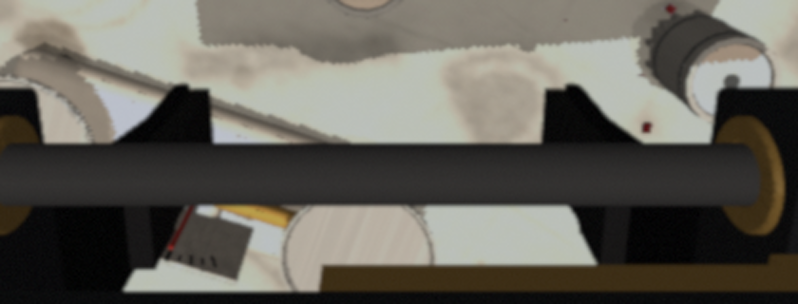

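Run:
```python
from h import *
c=optics.capture("wrist")
crop(c,270,130,90,75,8,"pics/w4.png")
s=sense(); print(s["tcp_pos"],s["time_s"])
for u,v,z in [(311.2,173.6,.06),(505,233,.06),(270+388/8,130+200/8,.06)]: print(ray(c,u,v,z))
```

```text
[0.46884057 0.0776575  0.22530816] 2.55
[0.46470302 0.06809576 0.06      ]
[0.43857824 0.26844525 0.06      ]
[0.44567665 0.06701015 0.06      ]
```

View pics/w4.png

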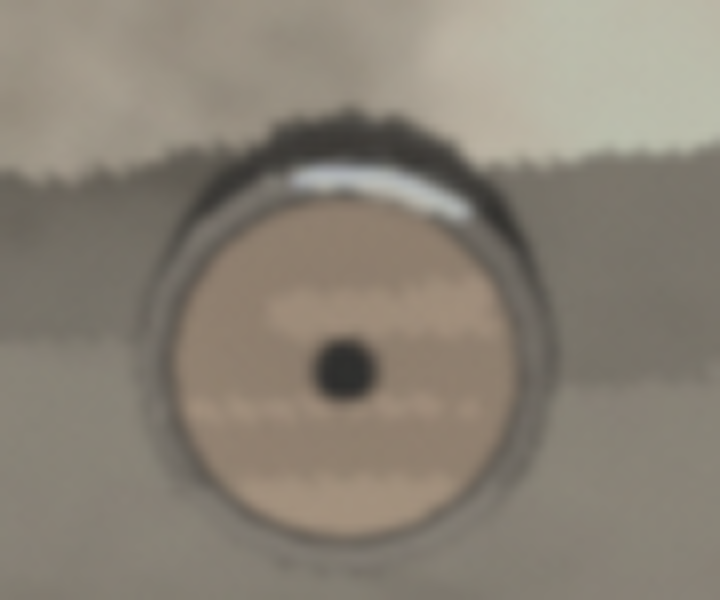

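Run:
```python
from h import *
c=optics.capture("wrist")
g=cv2.cvtColor(c["frame"],cv2.COLOR_RGB2GRAY)
def dark(x0,y0,x1,y1):
    m=(g[y0:y1,x0:x1]<75).astype(np.float32); n,l,st,ce=cv2.connectedComponentsWithStats(m.astype(np.uint8)); return [(st[i,4],ce[i]+[x0,y0]) for i in range(1,n)]
for a,p in dark(298,160,330,190)+dark(485,220,525,245): print(a,p,ray(c,*p,.06))
s=sense(); print(s["tcp_pos"],s["joint_velocities"][:3])
```

```text
33 [313.60606061 177.51515152] [0.46593822 0.07019426 0.06      ]
31 [486.90322581 222.38709677] [0.43552894 0.24445527 0.06      ]
227 [510.92070485 240.24229075] [0.44162307 0.27632222 0.06      ]
[0.46833464 0.07668311 0.22525285] [-1.45489507 -0.82754179 -0.92247108]
```

servo_tool([
  {"slide":[0.15,-0.22,0.5],"spin":0},
  {"slide":[0,0,1],"spin":0},
  {"slide":[0,0,1],"spin":0},
  {"slide":[0,0,1],"spin":0},
  {"slide":[0,0,1],"spin":0},
  {"slide":[0,0,0.8],"spin":0},
])

```text
time_s: 3.2
tcp_pos: [0.4697, 0.0654, 0.0935]
ee_rot: [[-0.912, -0.41, 0.021], [-0.41, 0.912, 0.004], [-0.02, -0.005, -1.0]]
wrist_force: [0.7, -0.1, -0.1]
gripper_width: 0.998
```

Run:
```python
from h import *
c=optics.capture("wrist"); cv2.imwrite("pics/w5.png",c["frame"][:,:,::-1])
c=optics.capture("wrist")
s=sense(); print(s["tcp_pos"],s["ee_rot"]); print(proj(c,[.467,.070,.06]))
```

```text
[0.46810317 0.06472412 0.09220002] [[-0.91215543 -0.40955748  0.01533416]
 [-0.40957859  0.9122729   0.001882  ]
 [-0.01475973 -0.00456387 -0.99988065]]
[328.08538609 234.83836658]
```

View pics/w5.png

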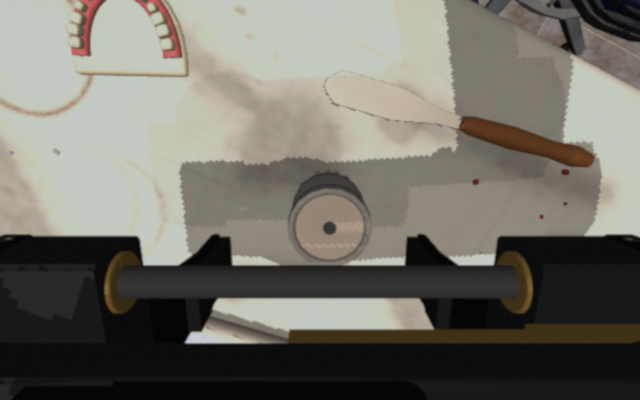

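servo_tool([
  {"slide":[0,0.2,0.8],"spin":0},
  {"slide":[0,0,0.8],"spin":0},
  {"slide":[0,0,0.6],"spin":0},
  {"slide":[0,0,0.4],"spin":0},
])

```text
time_s: 3.7
tcp_pos: [0.4714, 0.0688, 0.0314]
ee_rot: [[-0.913, -0.408, 0.026], [-0.408, 0.913, 0.006], [-0.026, -0.005, -1.0]]
wrist_force: [-0.6, -0.6, -0.2]
gripper_width: 1.002
```

Run:
```python
from h import *
c=optics.capture("wrist"); cv2.imwrite("pics/w6.png",c["frame"][:,:,::-1])
s=sense(); print(s["tcp_pos"],s["ee_rot"],s["wrist_force"]); print(proj(c,[.467,.070,.06]))
```

```text
[0.4706688  0.06854578 0.03024501] [[-0.91291638 -0.40742121  0.02432384]
 [-0.4074268   0.91322445  0.0049504 ]
 [-0.02423002 -0.00539088 -0.99969187]] [-0.89210276  0.0641926  -1.02028993]
[325.65039021 274.19865593]
```

View pics/w6.png

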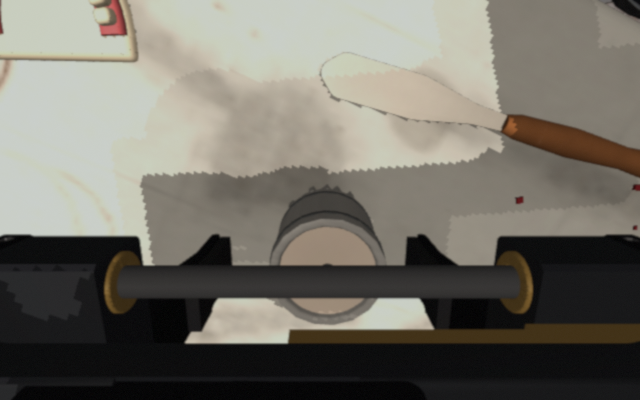

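servo_tool([
  {"slide":[0.1,0.08,0.35],"spin":0},
  {"slide":[0,0,0],"spin":0},
])

```text
time_s: 3.95
tcp_pos: [0.4684, 0.0693, 0.0221]
ee_rot: [[-0.913, -0.407, 0.026], [-0.407, 0.913, 0.006], [-0.026, -0.005, -1.0]]
wrist_force: [-0.6, -0.4, -0.9]
gripper_width: 0.999
```

servo_tool([
  {"slide":[0,0,0],"spin":0},
  {"slide":[0,0,0],"spin":0},
  {"slide":[0,0,0],"spin":0},
  {"slide":[0,0,0],"spin":0},
  {"slide":[0,0,0],"spin":0},
  {"slide":[0,0,0],"spin":0},
], gripper=255)

```text
time_s: 4.55
tcp_pos: [0.47, 0.0702, 0.0244]
ee_rot: [[-0.913, -0.408, 0.031], [-0.407, 0.913, 0.008], [-0.031, -0.005, -0.999]]
wrist_force: [-1.3, -0.3, -1.3]
gripper_width: 0.569
```

servo_tool([
  {"slide":[0,0,-0.5],"spin":0},
  {"slide":[0,0,-1],"spin":0},
  {"slide":[0,0,-1],"spin":0},
  {"slide":[0,0,-1],"spin":0},
  {"slide":[0,0,-0.4],"spin":0},
])

```text
time_s: 5.05
tcp_pos: [0.4625, 0.0676, 0.1203]
ee_rot: [[-0.914, -0.406, 0.017], [-0.406, 0.914, 0.003], [-0.017, -0.005, -1.0]]
wrist_force: [0.3, -0.4, -3.3]
gripper_width: 0.574
```

Run:
```python
from h import *
c=optics.capture("wrist"); cv2.imwrite("pics/w7.png",c["frame"][:,:,::-1])
s=sense(); print(s["tcp_pos"],s["ee_rot"],s["wrist_force"])
```

```text
[0.46272823 0.06764521 0.1208979 ] [[-0.91386618 -0.40560049  0.0183537 ]
 [-0.40561581  0.91403858  0.0030473 ]
 [-0.01801198 -0.00465972 -0.99982691]] [ 0.22724638  1.38993966 -1.5663497 ]
```

View pics/w7.png

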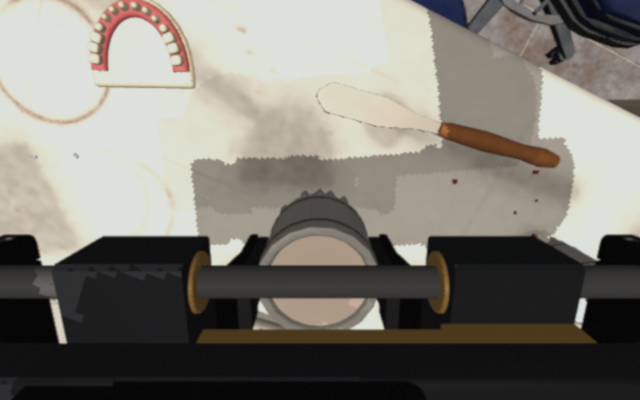

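servo_tool([
  {"slide":[-0.3,-0.5,0],"spin":0},
  {"slide":[-0.55,-0.95,0],"spin":0},
  {"slide":[-0.55,-0.95,0],"spin":0},
  {"slide":[-0.55,-0.95,0],"spin":0},
  {"slide":[-0.55,-0.95,0],"spin":0},
  {"slide":[-0.55,-0.95,0],"spin":0},
  {"slide":[-0.55,-0.95,0],"spin":0},
  {"slide":[-0.5,-0.8,0],"spin":0},
  {"slide":[-0.3,-0.5,0],"spin":0},
])

```text
time_s: 6.0
tcp_pos: [0.6353, -0.0641, 0.1054]
ee_rot: [[-0.914, -0.405, -0.008], [-0.405, 0.914, 0.003], [0.006, 0.006, -1.0]]
wrist_force: [-0.1, -0.4, -2.6]
gripper_width: 0.566
```

Run:
```python
from h import *
c=optics.capture("top"); crop(c,270,110,110,80,7,"pics/t3.png")
c=optics.capture("wrist"); cv2.imwrite("pics/w8.png",c["frame"][:,:,::-1])
s=sense(); print(s["tcp_pos"],s["ee_rot"],s["wrist_force"]); print(proj(c,[.6405,-.061,.059]))
```

```text
[ 0.63502891 -0.06429359  0.10491883] [[-0.91478182 -0.40385109 -0.00886134]
 [-0.40388744  0.91480467  0.00271025]
 [ 0.00701186  0.00605827 -0.99995706]] [-0.73134404  0.51253529 -2.8693888 ]
[322.01291848 232.89507929]
```

View pics/t3.png

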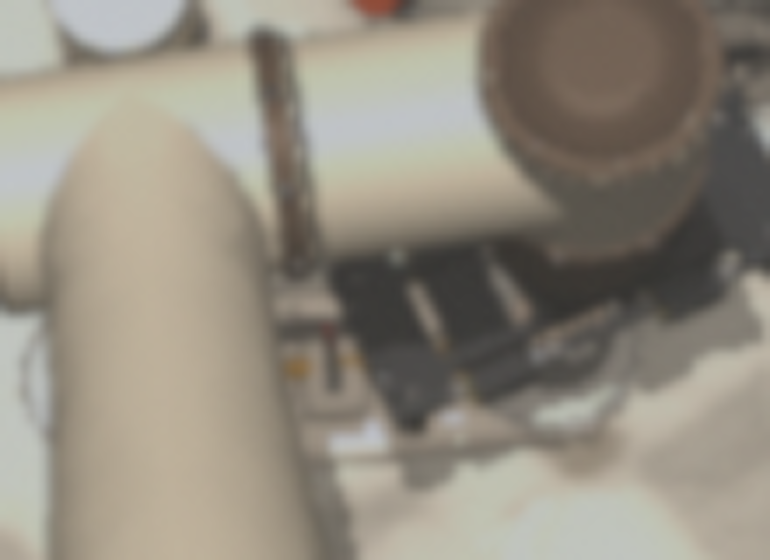

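View pics/w8.png

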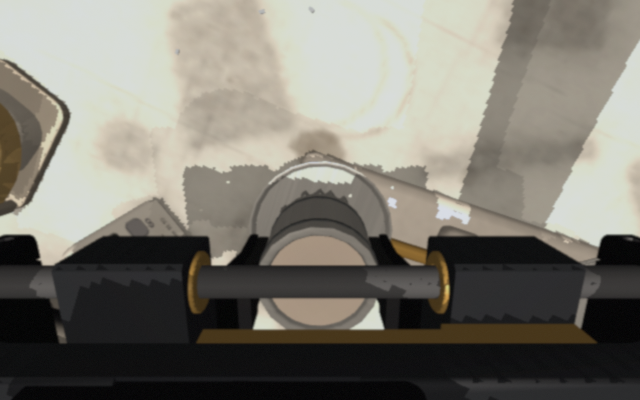

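Run:
```python
from h import *
c=optics.capture("wrist")
s=sense(); t=s["tcp_pos"];R=s["ee_rot"]
p=ray(c,319.5,276,t[2]+.0375); print(t,p, R.T@(p-t))
```

```text
[ 0.63406118 -0.06363109  0.10531317] [ 0.62934919 -0.06697926  0.14281317] [ 0.00594179 -0.0009117  -0.03746368]
```

servo_tool([
  {"slide":[-0.45,0,0.2],"spin":0},
  {"slide":[0,0,0.5],"spin":0},
  {"slide":[0,0,0.3],"spin":0},
  {"slide":[0,0,0.15],"spin":0},
])

```text
time_s: 6.55
tcp_pos: [0.6426, -0.0569, 0.0724]
ee_rot: [[-0.914, -0.406, -0.013], [-0.406, 0.914, 0.003], [0.01, 0.008, -1.0]]
wrist_force: [1.0, -0.9, -2.0]
gripper_width: 0.564
```

Run:
```python
from h import *
c=optics.capture("wrist"); cv2.imwrite("pics/w9.png",c["frame"][:,:,::-1])
s=sense(); print(s["tcp_pos"],s["ee_rot"],s["wrist_force"])
```

```text
[ 0.6419391  -0.05682046  0.07174597] [[-0.91401885 -0.40541774 -0.01435233]
 [-0.4055032   0.91408684  0.00352184]
 [ 0.01169147  0.00903894 -0.9998908 ]] [-0.79797753 -1.06448466 -2.5776037 ]
```

View pics/w9.png

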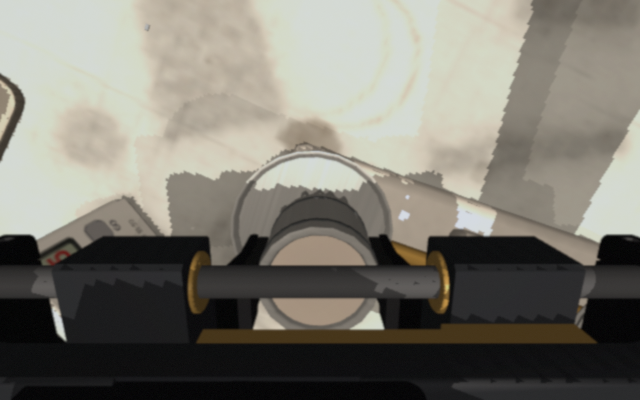

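servo_tool([
  {"slide":[0.05,-0.18,0],"spin":0},
  {"slide":[0,0,0.15],"spin":0},
  {"slide":[0,0,0.15],"spin":0},
])

```text
time_s: 6.9
tcp_pos: [0.6426, -0.0615, 0.066]
ee_rot: [[-0.913, -0.407, -0.013], [-0.407, 0.914, 0.003], [0.011, 0.008, -1.0]]
wrist_force: [-4.2, 2.7, 9.0]
gripper_width: 0.57
```

Run:
```python
from h import *
s=sense(); print(s["tcp_pos"],s["wrist_force"])
c=optics.capture("wrist"); cv2.imwrite("pics/w10.png",c["frame"][:,:,::-1])
s=sense(); print(s["tcp_pos"],s["wrist_force"])
```

```text
[ 0.64258258 -0.06154321  0.06596897] [-4.21206706  2.74725954  8.95435804]
[ 0.64249979 -0.06151583  0.0659494 ] [-3.79047715  1.75407911  7.83397226]
```

View pics/w10.png

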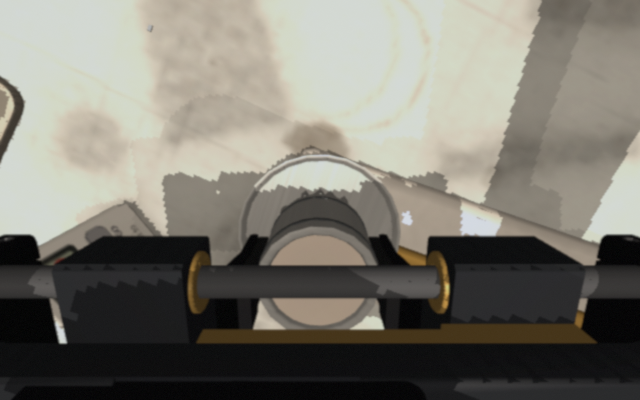

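servo_tool([
  {"slide":[0,0,-0.06],"spin":0},
])

```text
time_s: 7.05
tcp_pos: [0.6427, -0.0615, 0.0686]
ee_rot: [[-0.913, -0.407, -0.012], [-0.407, 0.913, 0.003], [0.01, 0.008, -1.0]]
wrist_force: [-0.0, -0.8, -2.1]
gripper_width: 0.569
```

servo_tool([
  {"slide":[0,0,0],"spin":0},
  {"slide":[0,0,0],"spin":0},
  {"slide":[0,0,0],"spin":0},
], gripper=55)

```text
time_s: 7.35
tcp_pos: [0.6442, -0.0616, 0.0702]
ee_rot: [[-0.913, -0.407, -0.008], [-0.407, 0.913, 0.003], [0.006, 0.006, -1.0]]
wrist_force: [-0.0, -0.3, -0.7]
gripper_width: 0.741
```

Run:
```python
from h import *
c=optics.capture("wrist"); cv2.imwrite("pics/w11.png",c["frame"][:,:,::-1])
s=sense(); print(s["tcp_pos"],s["wrist_force"],s["gripper_width"])
```

```text
[ 0.64421095 -0.06161536  0.07022936] [0.68389523 0.68301589 0.30410333] 0.7530911777696432
```

View pics/w11.png

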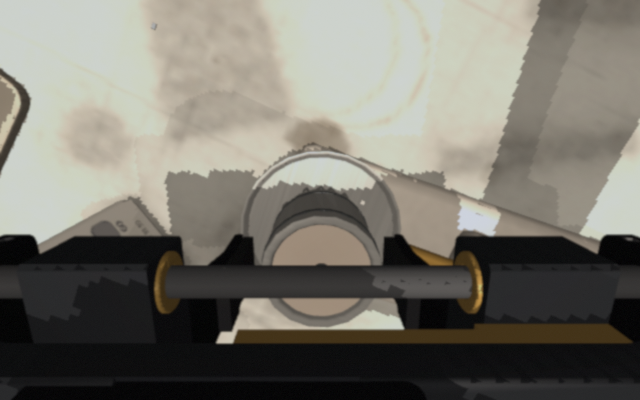

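servo_tool([
  {"slide":[0,0,-0.6],"spin":0},
  {"slide":[0,0,-1],"spin":0},
  {"slide":[0,0,-1],"spin":0},
  {"slide":[0,0,-1],"spin":0},
  {"slide":[0.1,0.6,-1],"spin":0},
  {"slide":[0.12,0.95,-0.4],"spin":0},
  {"slide":[0.12,0.95,0],"spin":0},
  {"slide":[0.12,0.95,0],"spin":0},
  {"slide":[0.12,0.95,0],"spin":0},
  {"slide":[0.12,0.95,0],"spin":0},
])

```text
time_s: 8.4
tcp_pos: [0.5747, 0.0539, 0.1995]
ee_rot: [[-0.916, -0.401, -0.007], [-0.402, 0.916, 0.003], [0.005, 0.006, -1.0]]
wrist_force: [-0.1, -0.3, 0.5]
gripper_width: 0.783
```

servo_tool([
  {"slide":[0.12,0.95,0],"spin":0},
  {"slide":[0.12,0.95,0],"spin":0},
  {"slide":[0.12,0.95,0],"spin":0},
  {"slide":[0.12,0.95,0],"spin":0},
  {"slide":[0.12,0.95,0],"spin":0},
  {"slide":[0.12,0.95,0],"spin":0},
  {"slide":[0.12,0.95,0],"spin":0},
  {"slide":[0.1,0.6,0],"spin":0},
], gripper=0)

```text
time_s: 9.2
tcp_pos: [0.4762, 0.2173, 0.201]
ee_rot: [[-0.916, -0.402, -0.005], [-0.402, 0.916, 0.005], [0.002, 0.006, -1.0]]
wrist_force: [-0.2, -0.1, 0.7]
gripper_width: 0.995
```

Run:
```python
from h import *
c=optics.capture("wrist"); cv2.imwrite("pics/w12.png",c["frame"][:,:,::-1])
s=sense(); print(s["tcp_pos"],s["ee_rot"],proj(c,[.441,.27,.06]))
```

```text
[0.47555969 0.21841225 0.20109453] [[-0.91515942 -0.40306407 -0.00475421]
 [-0.40308591  0.91514708  0.00525107]
 [ 0.00223429  0.00672192 -0.99997491]] [388.03852507 178.80587448]
```

View pics/w12.png

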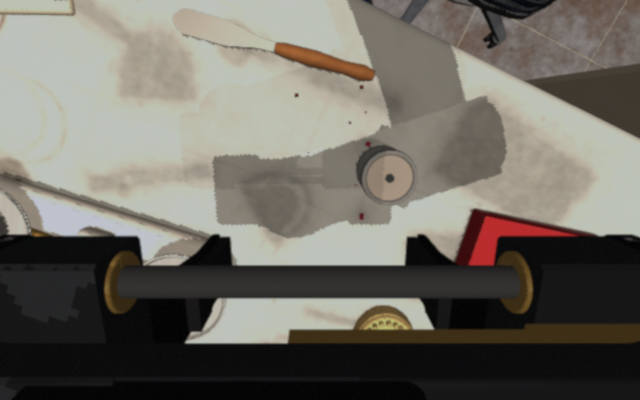

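servo_tool([
  {"slide":[0.14,0.83,0],"spin":0},
  {"slide":[0.14,0.83,0.3],"spin":0},
  {"slide":[0.14,0.6,0.6],"spin":0},
  {"slide":[0,0,1],"spin":1},
  {"slide":[0,0,1],"spin":1},
  {"slide":[0,0,1],"spin":1},
  {"slide":[0,0,0.6],"spin":0},
])

```text
time_s: 9.95
tcp_pos: [0.4447, 0.271, 0.0893]
ee_rot: [[-1.0, 0.019, 0.004], [0.019, 1.0, 0.013], [-0.004, 0.013, -1.0]]
wrist_force: [-0.7, 0.6, -0.2]
gripper_width: 1.002
```

Run:
```python
from h import *
c=optics.capture("wrist"); c=optics.capture("wrist"); cv2.imwrite("pics/w13.png",c["frame"][:,:,::-1])
s=sense(); print(s["tcp_pos"],s["ee_rot"],proj(c,[.441,.271,.06]))
```

```text
[0.44418775 0.27033553 0.08883366] [[-0.99986461  0.01627569  0.00242161]
 [ 0.01630087  0.9998091   0.01077217]
 [-0.00224583  0.01081019 -0.99993905]] [319.73269531 229.81736342]
```

View pics/w13.png

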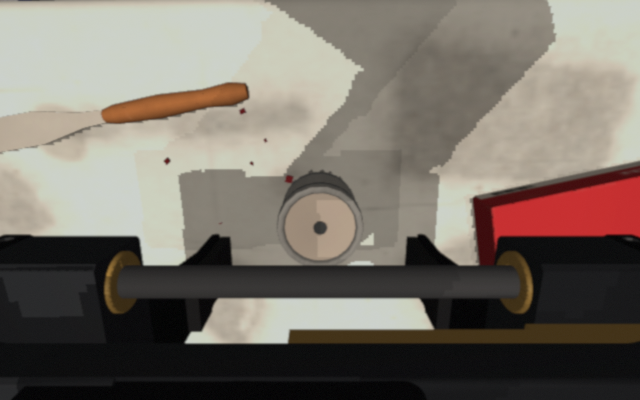

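servo_tool([
  {"slide":[0.18,0,0.8],"spin":0},
  {"slide":[0,0,0.8],"spin":0},
  {"slide":[0,0,0.6],"spin":0},
  {"slide":[0,0,0.35],"spin":0},
])

```text
time_s: 10.45
tcp_pos: [0.4442, 0.274, 0.0284]
ee_rot: [[-1.0, 0.014, 0.011], [0.014, 1.0, 0.018], [-0.011, 0.018, -1.0]]
wrist_force: [0.6, 0.2, 0.2]
gripper_width: 1.003
```

Run:
```python
from h import *
s=sense(); print(s["tcp_pos"],s["ee_rot"])
```

```text
[0.44421984 0.27398863 0.02841009] [[-0.99984618  0.01350769  0.01118718]
 [ 0.01370914  0.99974163  0.01813079]
 [-0.01093938  0.01828136 -0.99977304]]
```

servo_tool([
  {"slide":[0.2,-0.1,0.2],"spin":0},
  {"slide":[0.03,0,0],"spin":0},
])

```text
time_s: 10.65
tcp_pos: [0.4388, 0.2716, 0.0234]
ee_rot: [[-1.0, 0.013, 0.012], [0.014, 1.0, 0.018], [-0.011, 0.018, -1.0]]
wrist_force: [0.3, 0.2, 0.1]
gripper_width: 1.001
```

servo_tool([
  {"slide":[0,0,0],"spin":0},
  {"slide":[0,0,0],"spin":0},
  {"slide":[0,0,0],"spin":0},
  {"slide":[0,0,0],"spin":0},
  {"slide":[0,0,0],"spin":0},
], gripper=255)

```text
time_s: 11.15
tcp_pos: [0.4402, 0.2731, 0.0264]
ee_rot: [[-1.0, 0.012, 0.016], [0.013, 1.0, 0.023], [-0.016, 0.023, -1.0]]
wrist_force: [0.4, -0.3, -0.4]
gripper_width: 0.629
```

servo_tool([
  {"slide":[0,0,0.04],"spin":0},
  {"slide":[0,0,0.02],"spin":0},
  {"slide":[0,0,0.02],"spin":0},
])

```text
time_s: 11.45
tcp_pos: [0.4402, 0.2728, 0.026]
ee_rot: [[-1.0, 0.012, 0.016], [0.012, 1.0, 0.021], [-0.016, 0.022, -1.0]]
wrist_force: [-1.3, -0.3, 5.4]
gripper_width: 0.57
```

servo_tool([
  {"slide":[0,0,-0.5],"spin":0},
  {"slide":[0,0,-1],"spin":0},
  {"slide":[0,0,-1],"spin":0},
  {"slide":[0,0,-1],"spin":0},
  {"slide":[-0.1,0,-1],"spin":0},
  {"slide":[-0.4,-0.35,-0.3],"spin":0},
  {"slide":[-0.9,-0.65,0],"spin":0},
  {"slide":[-0.9,-0.65,0],"spin":0},
  {"slide":[-0.9,-0.65,0],"spin":0},
  {"slide":[-0.9,-0.65,0],"spin":0},
])

```text
time_s: 12.45
tcp_pos: [0.5359, 0.1889, 0.1385]
ee_rot: [[-1.0, 0.011, -0.002], [0.011, 1.0, 0.012], [0.003, 0.012, -1.0]]
wrist_force: [0.4, 0.2, -3.2]
gripper_width: 0.568
```

servo_tool([
  {"slide":[-0.9,-0.65,0],"spin":0},
  {"slide":[-0.9,-0.65,0],"spin":0},
  {"slide":[-0.8,-0.6,0],"spin":0},
  {"slide":[-0.5,-0.4,0],"spin":0},
])

```text
time_s: 12.85
tcp_pos: [0.6139, 0.1231, 0.1285]
ee_rot: [[-1.0, 0.016, -0.015], [0.016, 1.0, 0.009], [0.015, 0.009, -1.0]]
wrist_force: [-0.9, 0.7, -3.3]
gripper_width: 0.567
```

Run:
```python
from h import *
c=optics.capture("wrist"); c=optics.capture("wrist"); cv2.imwrite("pics/w14.png",c["frame"][:,:,::-1])
s=sense(); print(s["tcp_pos"],s["ee_rot"],s["wrist_force"]); print(proj(c,[.622,.137,.071]))
```

```text
[0.61378188 0.12293526 0.12834652] [[-0.99973226  0.01743124 -0.01521729]
 [ 0.01730437  0.99981473  0.00842967]
 [ 0.01536141  0.00816409 -0.99984868]] [-1.35667263 -0.95258249 -2.92887063]
[340.89286935 229.53637476]
```

View pics/w14.png

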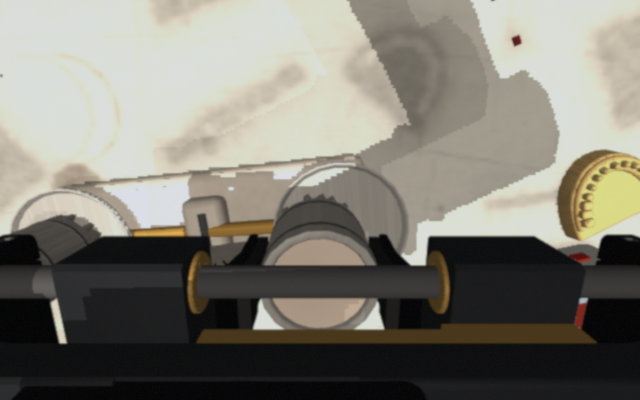

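servo_tool([
  {"slide":[-0.3,0.5,0.3],"spin":0},
  {"slide":[0,0,0.4],"spin":0},
  {"slide":[0,0,0.3],"spin":0},
  {"slide":[0,0,0.15],"spin":0},
])

```text
time_s: 13.35
tcp_pos: [0.6191, 0.1375, 0.0955]
ee_rot: [[-1.0, 0.017, -0.019], [0.016, 1.0, 0.008], [0.019, 0.008, -1.0]]
wrist_force: [-0.7, -0.6, -1.9]
gripper_width: 0.569
```

Run:
```python
from h import *
c=optics.capture("wrist"); c=optics.capture("wrist"); cv2.imwrite("pics/w15.png",c["frame"][:,:,::-1])
s=sense(); print(s["tcp_pos"],s["ee_rot"],s["wrist_force"]); print(proj(c,[.622,.137,.071]))
```

```text
[0.61897496 0.13722401 0.09572842] [[-0.99966615  0.01682347 -0.01961016]
 [ 0.0166657   0.99982765  0.00818116]
 [ 0.01974442  0.00785161 -0.99977423]] [ 1.29284098 -0.02297221 -2.55554956]
[317.82103072 242.90200548]
```

View pics/w15.png

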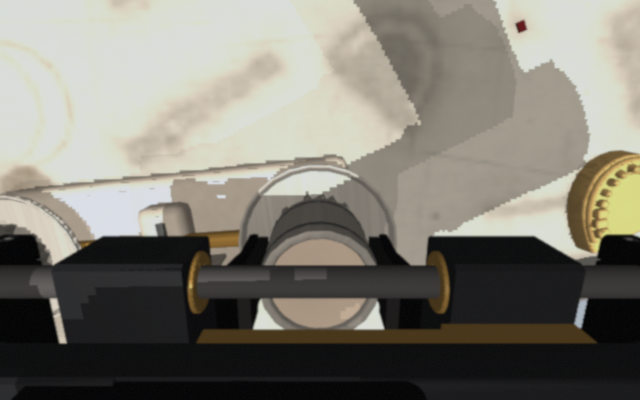

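servo_tool([
  {"slide":[-0.08,0,0.12],"spin":0},
  {"slide":[0,0,0.12],"spin":0},
  {"slide":[0,0,0.1],"spin":0},
])

```text
time_s: 13.75
tcp_pos: [0.6213, 0.1376, 0.089]
ee_rot: [[-1.0, 0.015, -0.017], [0.015, 1.0, 0.008], [0.017, 0.008, -1.0]]
wrist_force: [-1.6, -0.1, -0.8]
gripper_width: 0.571
```

servo_tool([
  {"slide":[0,0,0.1],"spin":0},
  {"slide":[0,0,0.12],"spin":0},
  {"slide":[0,0,0.12],"spin":0},
])

```text
time_s: 14.05
tcp_pos: [0.6213, 0.1376, 0.0813]
ee_rot: [[-1.0, 0.015, -0.016], [0.015, 1.0, 0.009], [0.016, 0.009, -1.0]]
wrist_force: [-0.1, 0.3, 0.2]
gripper_width: 0.572
```

servo_tool([
  {"slide":[0,0,0],"spin":0},
  {"slide":[0,0,0],"spin":0},
  {"slide":[0,0,0],"spin":0},
  {"slide":[0,0,0],"spin":0},
], gripper=55)

```text
time_s: 14.45
tcp_pos: [0.6234, 0.1382, 0.082]
ee_rot: [[-1.0, 0.015, -0.011], [0.015, 1.0, 0.01], [0.011, 0.01, -1.0]]
wrist_force: [0.0, -0.3, -0.3]
gripper_width: 0.766
```

Run:
```python
from h import *
c=optics.capture("wrist"); cv2.imwrite("pics/w16.png",c["frame"][:,:,::-1])
s=sense(); print(s["tcp_pos"],s["wrist_force"],s["gripper_width"])
```

```text
[0.62338034 0.13819719 0.08204327] [-0.25753023 -0.6286657  -0.78290427] 0.7773636934225748
```

View pics/w16.png

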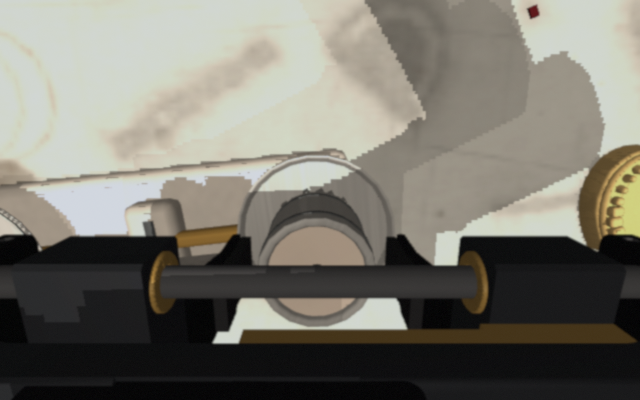

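servo_tool([
  {"slide":[0,0,-0.6],"spin":0},
  {"slide":[0,0,-1],"spin":0},
  {"slide":[0,0,-1],"spin":0},
  {"slide":[0,0,-1],"spin":0},
  {"slide":[0,-0.4,-1],"spin":0},
  {"slide":[-0.2,-0.9,-0.6],"spin":0},
  {"slide":[-0.2,-0.9,0],"spin":0},
  {"slide":[-0.2,-0.9,0],"spin":0},
  {"slide":[-0.1,-0.7,0],"spin":0},
])

```text
time_s: 15.4
tcp_pos: [0.6427, 0.0412, 0.218]
ee_rot: [[-1.0, 0.01, -0.006], [0.01, 1.0, 0.011], [0.006, 0.011, -1.0]]
wrist_force: [0.2, 0.2, 0.1]
gripper_width: 0.783
```

Run:
```python
from h import *
c=optics.capture("wrist"); cv2.imwrite("pics/w17.png",c["frame"][:,:,::-1])
c2=optics.capture("scene"); crop(c2,250,160,80,60,10,"pics/s2.png")
s=sense(); print(s["tcp_pos"],s["ee_rot"],s["time_s"])
```

```text
[0.64232371 0.04025783 0.21742776] [[-0.99989858  0.01205958 -0.00757647]
 [ 0.01198243  0.99987673  0.0101464 ]
 [ 0.0076979   0.01005458 -0.99991982]] 15.5
```

View pics/w17.png

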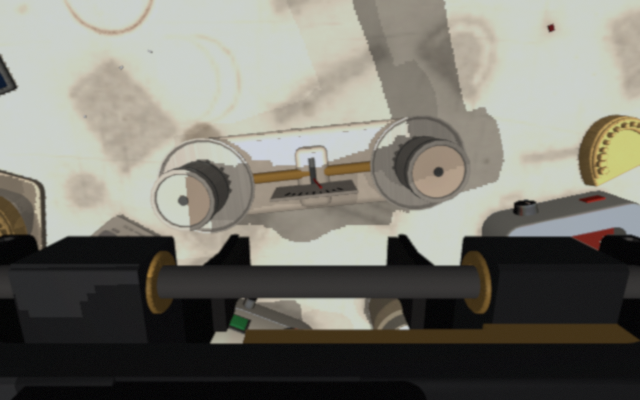

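View pics/s2.png

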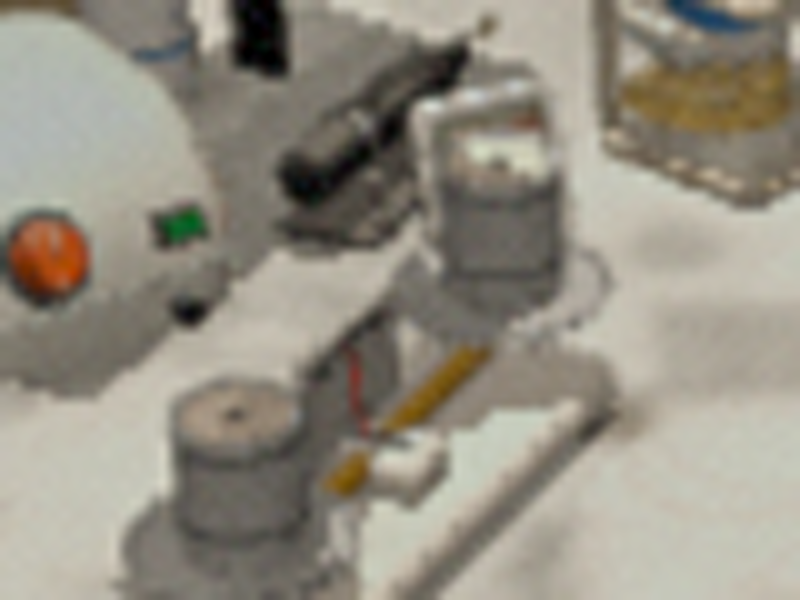

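Run:
```python
from h import *
w=optics.capture("wrist"); s=optics.capture("scene"); 
crop(w,140,110,340,130,2.35,"pics/w18.png"); crop(s,260,160,60,75,8,"pics/s3.png"); crop(w,265,140,100,70,8,"pics/w19.png")
np.savez("b.npz",**{k+i:v[i] for k,v in(("w",w),("s",s)) for i in v})
```

```text
(no output)
```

View pics/w18.png

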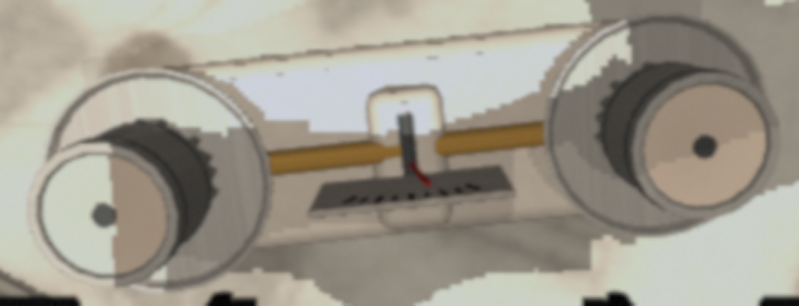

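View pics/s3.png

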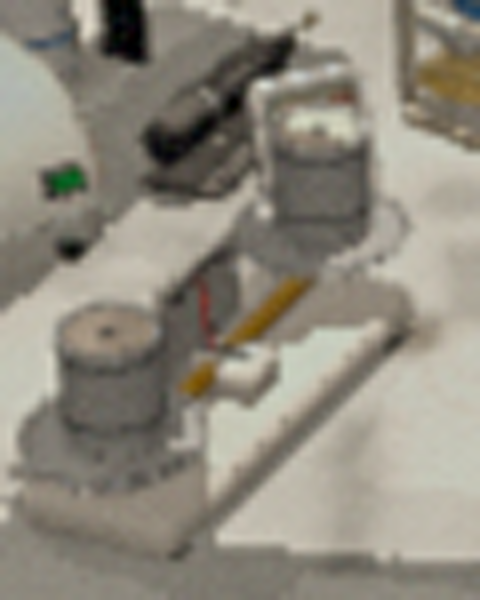

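View pics/w19.png

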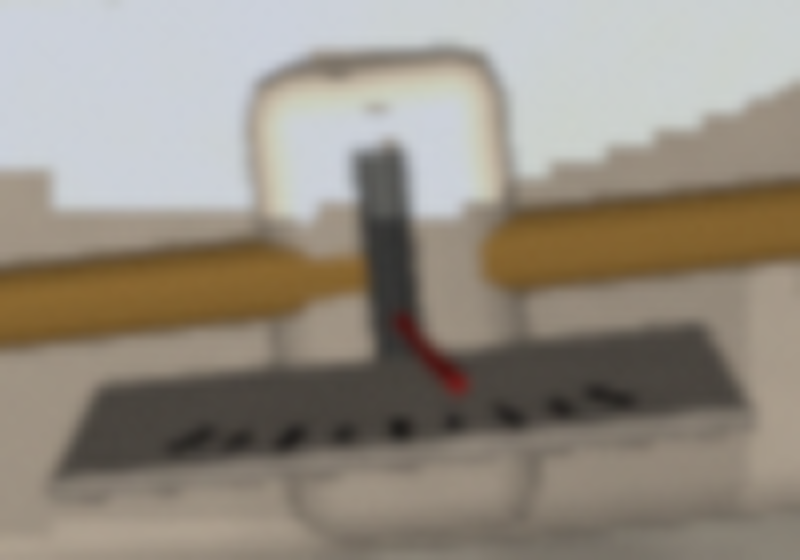

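Run:
```python
from h import *
from scipy.optimize import least_squares
d=np.load("b.npz")
w={k[1:]:d[k] for k in d if k[0]=="w"}; s={k[1:]:d[k] for k in d if k[0]=="s"}
for n,pw,ps in [("L",(439.6,171.7),(273.0,201.1)),("R",(184.3,201.1),(299.4,176.1)),("needle base",(265+400/8,140+318/8),(260+210/8,160+345/8)),("tip",(265+458/8,140+385/8),(260+203/8,160+278/8)),("tick c",(265+400/8,140+428/8),(0,0))]:
    f=lambda p: np.r_[proj(w,p)-pw, proj(s,p)-ps]
    if ps==(0,0): continue
    q=least_squares(f,[.63,.05,.1]); print(n,q.x,q.fun)
# initial pans in scene at z .059 prediction
for n,p in [("L",[.622,.137]),("R",[.6405,-.061])]:
    for z in (.103,.115,.127): print(n,z,proj(s,[*p,z]))
```

```text
L [0.62034866 0.13740802 0.10882006] [0.02226837 0.04248017 0.21264919 0.06216782]
R [ 0.63993936 -0.06424809  0.11415184] [ 0.03324215  0.04225441  0.27745748 -0.02216217]
needle base [0.63760076 0.03862003 0.0435666 ] [-0.02781674 -0.04395896 -0.20404031 -0.02478587]
tip [0.63720062 0.04481855 0.08486239] [-0.092203   -0.1514344  -0.77170563 -0.12101228]
L 0.103 [273.0257935  202.35830442]
L 0.115 [272.80162812 199.54275946]
L 0.127 [272.57591099 196.7077245 ]
R 0.103 [299.21444299 178.86195596]
R 0.115 [299.09099395 176.19015932]
R 0.127 [298.96675689 173.50130764]
```

Run:
```python
from h import *
a=cv2.imread("pics/w14.png")[150:260,240:420]; b=cv2.imread("pics/w13.png")[150:270,260:380]
cv2.imwrite("pics/z1.png",cv2.resize(a,None,fx=4.4,fy=4.4,interpolation=cv2.INTER_CUBIC))
cv2.imwrite("pics/z2.png",cv2.resize(b,None,fx=5,fy=5,interpolation=cv2.INTER_CUBIC))
t=optics.capture("top"); crop(t,395,110,100,110,5,"pics/t4.png")
```

```text
(no output)
```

View pics/z1.png

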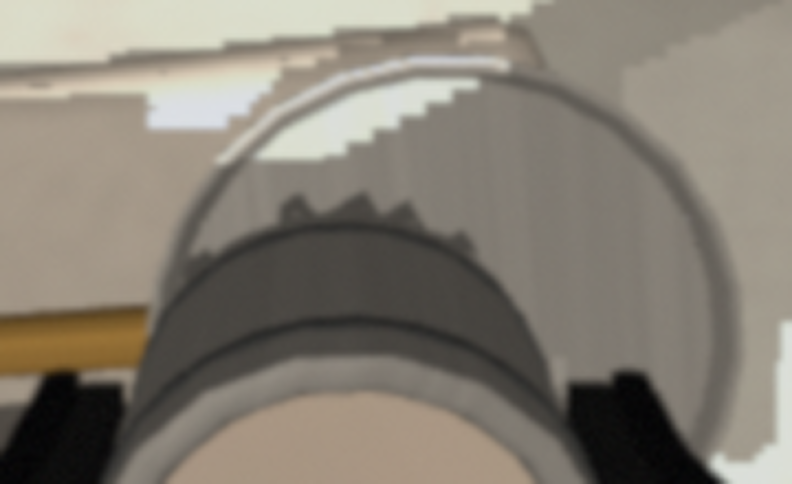

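View pics/t4.png

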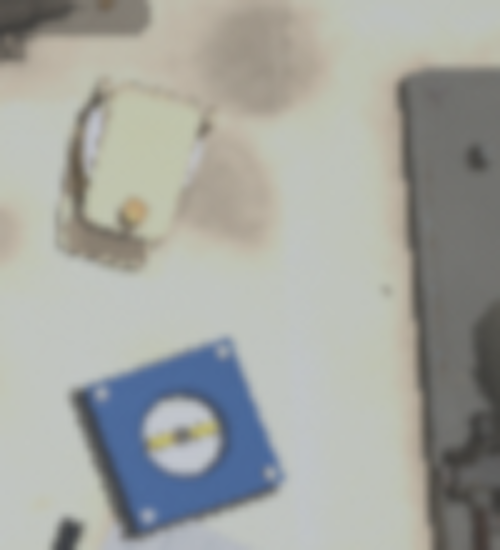

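Run:
```python
from h import *
t=optics.capture("top")
for u,v,z in [(420,158,.12),(414,155,.12),(428,158,.12),(424,164,.0),(431.3,196.8,.04)]: print(ray(t,u,v,z))
for a,b in [((148,443),(215,428))]:
    p=ray(t,395+a[0]/5,110+a[1]/5,.034);q=ray(t,395+b[0]/5,110+b[1]/5,.034);print(p,q,(p+q)/2,np.degrees(np.arctan2(*(q-p)[1::-1])))
```

```text
[ 0.62397496 -0.28262826  0.12      ]
[ 0.63366202 -0.26447704  0.12      ]
[ 0.62374859 -0.30727197  0.12      ]
[ 0.63159265 -0.31929793  0.        ]
[ 0.51429688 -0.33015242  0.04      ]
[ 0.50946223 -0.30962997  0.034     ] [ 0.51895292 -0.35327039  0.034     ] [ 0.51420757 -0.33145018  0.034     ] -77.73065829108134
```

servo_tool([
  {"slide":[0.2,0.9,0],"spin":0},
  {"slide":[0.25,0.95,0],"spin":0},
  {"slide":[0.25,0.95,0],"spin":0},
  {"slide":[0.2,0.9,0],"spin":0.6},
  {"slide":[0,0,0.5],"spin":1},
  {"slide":[0,0,0.8],"spin":1},
  {"slide":[0,0,0.8],"spin":1},
  {"slide":[0,0,0.6],"spin":1},
  {"slide":[0,0,0.4],"spin":1},
], gripper=20)

```text
time_s: 16.6
tcp_pos: [0.6179, 0.1497, 0.1392]
ee_rot: [[-0.69, 0.724, -0.005], [0.724, 0.69, 0.012], [0.012, 0.005, -1.0]]
wrist_force: [0.6, 0.5, 0.7]
gripper_width: 0.924
```

Run:
```python
from h import *
c=optics.capture("wrist"); c=optics.capture("wrist"); cv2.imwrite("pics/w20.png",c["frame"][:,:,::-1])
s=sense(); print(s["tcp_pos"],s["ee_rot"],s["time_s"],s["gripper_width"]); print(proj(c,[.6203,.1375,.109]))
```

```text
[0.61728029 0.14940033 0.13846753] [[-0.69444295  0.71951368 -0.00700352]
 [ 0.71942808  0.69447207  0.01147939]
 [ 0.01312332  0.00293325 -0.99990958]] 16.7 0.920789956387899
[307.99664696 252.20897701]
```

View pics/w20.png

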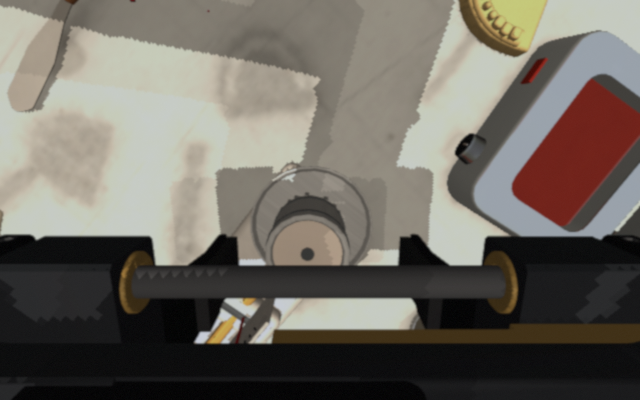

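servo_tool([
  {"slide":[-0.43,-0.25,0.3],"spin":0},
  {"slide":[0,0,0.7],"spin":0},
  {"slide":[0,0,0.7],"spin":0},
  {"slide":[0,0,0.4],"spin":0},
])

```text
time_s: 17.1
tcp_pos: [0.623, 0.1379, 0.0878]
ee_rot: [[-0.704, 0.71, 0.001], [0.71, 0.704, 0.014], [0.009, 0.011, -1.0]]
wrist_force: [0.2, 0.1, 0.1]
gripper_width: 0.922
```

Run:
```python
from h import *
c=optics.capture("wrist"); cv2.imwrite("pics/w21.png",c["frame"][:,:,::-1])
s=sense(); print(s["tcp_pos"],s["ee_rot"],s["wrist_force"],s["gripper_width"]); print(proj(c,[.620,.1372,.109]))
```

```text
[0.62216901 0.13768002 0.08629375] [[-0.7037899   0.71040673 -0.0014342 ]
 [ 0.71033226  0.70374277  0.01319857]
 [ 0.01038566  0.00827027 -0.99991187]] [-0.08546404  0.08425542 -0.49718926] 0.9201287095603009
[312.52570289 268.09923373]
```

View pics/w21.png

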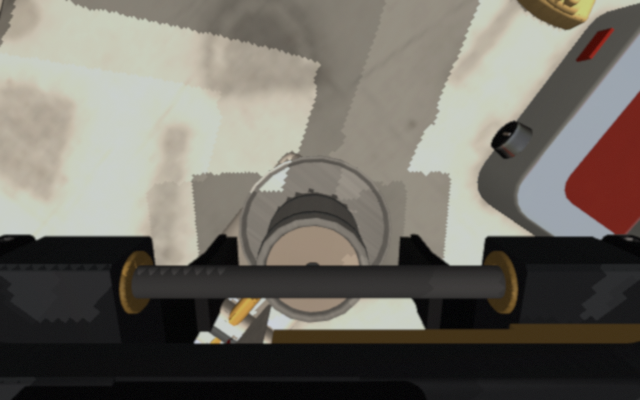

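servo_tool([
  {"slide":[0.05,-0.05,0.5],"spin":0},
  {"slide":[0.03,0,0.2],"spin":0},
])

```text
time_s: 17.35
tcp_pos: [0.6207, 0.1382, 0.0689]
ee_rot: [[-0.705, 0.709, 0.001], [0.709, 0.705, 0.014], [0.009, 0.01, -1.0]]
wrist_force: [-0.6, 0.4, 0.4]
gripper_width: 0.919
```

servo_tool([
  {"slide":[0.01,0,0.02],"spin":0},
  {"slide":[0.01,0,0.02],"spin":0},
  {"slide":[0.01,0,0.02],"spin":0},
  {"slide":[0.01,0,0.02],"spin":0},
  {"slide":[0.01,0,0.02],"spin":0},
  {"slide":[0.01,0,0.02],"spin":0},
], gripper=255)

```text
time_s: 17.95
tcp_pos: [0.6202, 0.1393, 0.067]
ee_rot: [[-0.706, 0.708, 0.002], [0.708, 0.706, 0.014], [0.008, 0.011, -1.0]]
wrist_force: [0.6, -1.3, -0.2]
gripper_width: 0.565
```

servo_tool([
  {"slide":[0,0,0],"spin":0},
  {"slide":[0,0,0],"spin":0},
  {"slide":[0,0,0],"spin":0},
  {"slide":[0,0,0],"spin":-1},
  {"slide":[0,0,0],"spin":-1},
  {"slide":[0,0,0],"spin":-1},
  {"slide":[0,0,0],"spin":-1},
  {"slide":[0,0,0],"spin":-1},
], gripper=40)

```text
time_s: 18.75
tcp_pos: [0.6209, 0.1405, 0.0676]
ee_rot: [[-0.998, 0.061, 0.005], [0.061, 0.998, 0.016], [-0.004, 0.016, -1.0]]
wrist_force: [0.7, -0.5, -0.0]
gripper_width: 0.842
```

servo_tool([
  {"slide":[0,0,0],"spin":-1},
  {"slide":[0,0,0],"spin":-1},
  {"slide":[0,0,0],"spin":-1},
  {"slide":[0,0,0],"spin":-1},
  {"slide":[0,0,0],"spin":-1},
  {"slide":[0,0,0],"spin":-1},
])

```text
time_s: 19.35
tcp_pos: [0.6212, 0.1413, 0.0677]
ee_rot: [[-0.687, -0.726, 0.006], [-0.726, 0.687, 0.017], [-0.016, 0.007, -1.0]]
wrist_force: [0.1, 0.8, 0.4]
gripper_width: 0.849
```

Run:
```python
from h import *
c=optics.capture("wrist"); cv2.imwrite("pics/w22.png",c["frame"][:,:,::-1])
s=sense(); print(s["tcp_pos"],s["ee_rot"],s["wrist_force"],s["gripper_width"]); print(proj(c,[.620,.1372,.109]))
```

```text
[0.62133318 0.14130535 0.06775435] [[-0.68451797 -0.72897197  0.00591732]
 [-0.72881429  0.68450604  0.01676932]
 [-0.01627481  0.00716627 -0.99984188]] [0.11494211 0.24397655 0.54636483] 0.8422680586069988
[315.36661945 288.68649259]
```

View pics/w22.png

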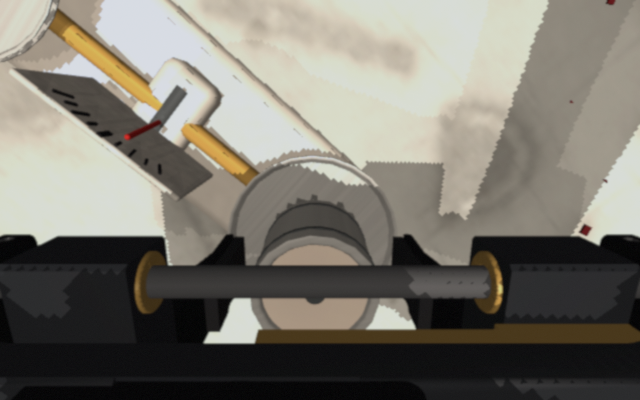

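servo_tool([
  {"slide":[0.1,-0.07,-0.08],"spin":0},
])

```text
time_s: 19.5
tcp_pos: [0.6207, 0.1384, 0.0695]
ee_rot: [[-0.686, -0.728, 0.005], [-0.727, 0.686, 0.017], [-0.016, 0.008, -1.0]]
wrist_force: [-0.3, 0.1, -0.5]
gripper_width: 0.846
```

servo_tool([
  {"slide":[0,0,0.01],"spin":0},
  {"slide":[0.01,0,0.01],"spin":0},
  {"slide":[0.01,0,0.01],"spin":0},
  {"slide":[0.01,0,0.01],"spin":0},
  {"slide":[0,0,0.01],"spin":0},
  {"slide":[0,0,0.01],"spin":0},
], gripper=255)

```text
time_s: 20.1
tcp_pos: [0.6203, 0.1376, 0.0684]
ee_rot: [[-0.691, -0.723, 0.006], [-0.723, 0.691, 0.017], [-0.017, 0.007, -1.0]]
wrist_force: [0.8, 1.1, 0.0]
gripper_width: 0.569
```

servo_tool([
  {"slide":[0,0,-0.4],"spin":0},
  {"slide":[0,0,-0.9],"spin":0},
  {"slide":[0,0,-1],"spin":0},
  {"slide":[0,0,-1],"spin":0},
  {"slide":[0.3,-0.2,-0.8],"spin":0},
  {"slide":[0.6,-0.4,0],"spin":0},
  {"slide":[0.92,-0.55,0],"spin":0},
  {"slide":[0.92,-0.55,0],"spin":0},
  {"slide":[0.92,-0.55,0],"spin":0},
  {"slide":[0.92,-0.55,0],"spin":0},
])

```text
time_s: 21.1
tcp_pos: [0.5826, -0.0006, 0.1654]
ee_rot: [[-0.691, -0.723, -0.012], [-0.723, 0.691, 0.015], [-0.002, 0.019, -1.0]]
wrist_force: [0.2, -0.9, -2.8]
gripper_width: 0.564
```

servo_tool([
  {"slide":[0.92,-0.55,0],"spin":0},
  {"slide":[0.92,-0.55,0],"spin":0},
  {"slide":[0.92,-0.55,0],"spin":0},
  {"slide":[0.92,-0.55,0],"spin":0},
  {"slide":[0.92,-0.55,0],"spin":0},
  {"slide":[0.92,-0.55,0],"spin":0},
  {"slide":[0.92,-0.55,0],"spin":0},
  {"slide":[0.92,-0.55,0],"spin":0},
  {"slide":[0.6,-0.4,0],"spin":0},
])

```text
time_s: 22.0
tcp_pos: [0.5114, -0.2421, 0.1492]
ee_rot: [[-0.699, -0.714, -0.04], [-0.715, 0.698, 0.021], [0.013, 0.043, -0.999]]
wrist_force: [0.9, 0.5, -2.8]
gripper_width: 0.568
```

Run:
```python
from h import *
c=optics.capture("wrist"); c=optics.capture("wrist"); cv2.imwrite("pics/w23.png",c["frame"][:,:,::-1])
s=sense(); print(s["tcp_pos"],s["ee_rot"],s["wrist_force"],s["joints"]); print(proj(c,[.5142,-.3305,.04]))
```

```text
[ 0.51121531 -0.24255397  0.14893531] [[-0.70014169 -0.71284156 -0.04072499]
 [-0.71387764  0.69995098  0.02115041]
 [ 0.01342861  0.04388094 -0.99894651]] [ 0.19268217  0.41663842 -3.76478212] [ -9.43908736  21.28821787 -11.70288413  -0.94318107 -59.51385479
 -34.52496158]
[229.16207004 126.72143864]
```

View pics/w23.png

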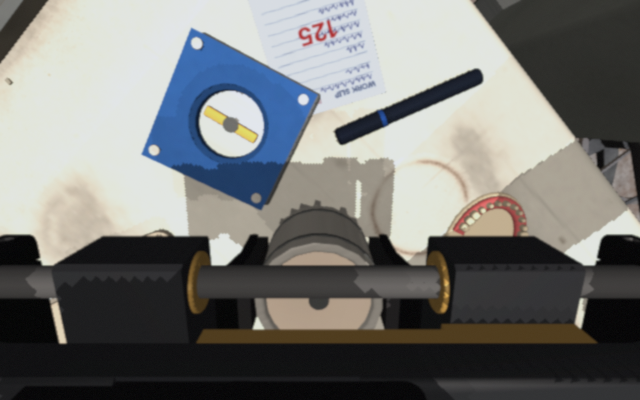

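```bash
cat >> h.py <<'E'
def blue(c):
    f=c["frame"].astype(int); m=((f[:,:,2]>f[:,:,0]+50)&(f[:,:,2]>70)).astype(np.uint8)
    n,l,st,ce=cv2.connectedComponentsWithStats(m); i=1+np.argmax(st[1:,4]); return (l==i).astype(np.uint8)
E
python3 - <<'E'
from h import *
c=optics.capture("wrist"); crop(c,130,20,200,200,4,"pics/w24.png")
c=optics.capture("wrist"); np.save("c.npy",c,allow_pickle=True)
s=sense(); print(s["tcp_pos"],s["ee_rot"][:,2],s["wrist_force"])
E
```

```text
[ 0.51254032 -0.24076591  0.14962233] [-0.03903921  0.02097204 -0.99901757] [-0.20935993  0.82697468 -2.75881922]
```

View pics/w24.png

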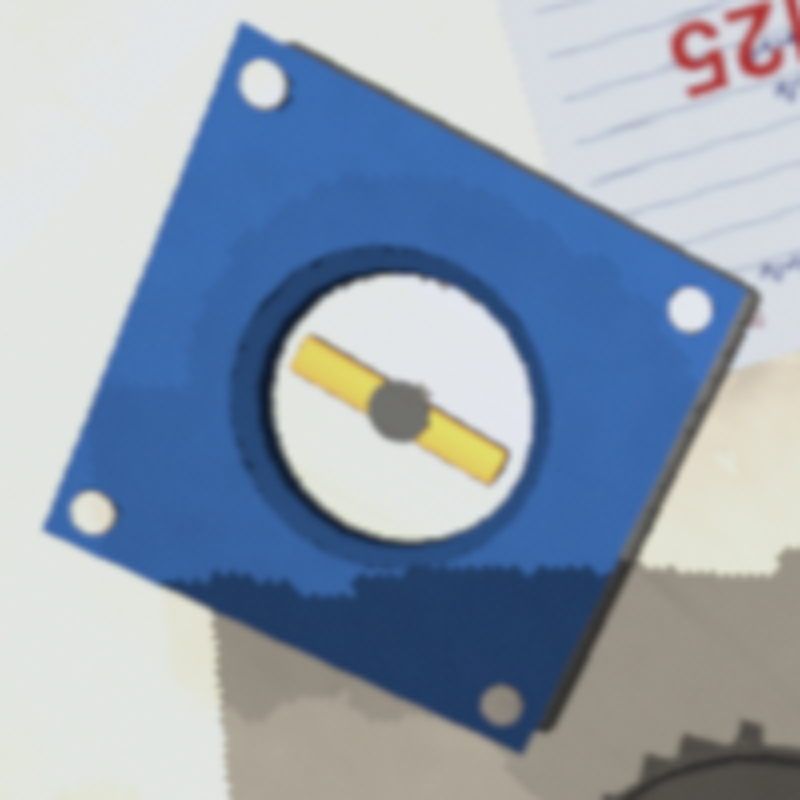

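```bash
cat >> h.py <<'E'
def stand(c,show=False):
    m=blue(c); cnt,_=cv2.findContours(m,cv2.RETR_EXTERNAL,cv2.CHAIN_APPROX_NONE); hull=cv2.convexHull(max(cnt,key=cv2.contourArea))
    inside=np.zeros_like(m); cv2.fillPoly(inside,[hull],1); inside=cv2.erode(inside,np.ones((5,5)))
    f=c["frame"].astype(int)
    w=((f[:,:,0]>f[:,:,2]-25)&(f.sum(2)>330)&(inside>0)).astype(np.uint8)
    n,l,st,ce=cv2.connectedComponentsWithStats(w)
    out=[(st[i,4],ce[i],ray(c,*ce[i],.04)) for i in range(1,n) if st[i,4]>12]
    f=c["frame"].astype(int); y=((f[:,:,0]-f[:,:,2]>70)&(inside>0)).astype(np.uint8)
    p=cv2.findNonZero(y); k=None
    if p is not None and len(p)>30:
        vx,vy,x0,y0=cv2.fitLine(p,cv2.DIST_L2,0,.01,.01).ravel()
        a=ray(c,x0,y0,.034); b=ray(c,x0+20*vx,y0+20*vy,.034); k=np.degrees(np.arctan2((b-a)[1],(b-a)[0]))
    return out,k
E
python3 - <<'E'
from h import *
c=optics.capture("wrist")
o,k=stand(c)
for x in o: print(x)
sc=[x[2] for x in o if x[0]<200]; print(np.mean(sc,0),k)
s=sense(); print(s["tcp_pos"],s["ee_rot"][:,2])
E
```

```text
(np.int32(103), array([195.89320388,  37.05825243]), array([ 0.48695902, -0.38578393,  0.04      ]))
(np.int32(3338), array([229.8256441 , 118.29448772]), array([ 0.51167004, -0.33118261,  0.04      ]))
(np.int32(71), array([302.        ,  93.77464789]), array([ 0.46014812, -0.30572123,  0.04      ]))
(np.int32(91), array([152.86813187, 144.08791209]), array([ 0.56732748, -0.35895793,  0.04      ]))
(np.int32(65), array([254.75384615, 192.81538462]), array([ 0.54051688, -0.27859916,  0.04      ]))
[ 0.51373788 -0.33226556  0.04      ] 104.56067755697792
[ 0.51305261 -0.24028277  0.14994532] [-0.03842905  0.02065108 -0.99904792]
```

servo_tool([
  {"slide":[0.4,-0.4,0],"spin":0},
  {"slide":[0.6,-0.6,0],"spin":0},
  {"slide":[0.6,-0.6,0],"spin":0},
  {"slide":[0.5,-0.5,0],"spin":0},
  {"slide":[0.3,-0.3,0],"spin":0},
])

```text
time_s: 22.75
tcp_pos: [0.5153, -0.325, 0.1475]
ee_rot: [[-0.692, -0.721, -0.039], [-0.722, 0.691, 0.021], [0.012, 0.043, -0.999]]
wrist_force: [-0.3, -0.5, -2.5]
gripper_width: 0.568
```

Run:
```python
from h import *
c=optics.capture("wrist"); cv2.imwrite("pics/w25.png",c["frame"][:,:,::-1])
s=sense(); print(s["tcp_pos"],s["ee_rot"],s["wrist_force"]); print(proj(c,[.514,-.3315,.04]))
```

```text
[ 0.5153032  -0.32611521  0.14731586] [[-0.69219186 -0.72065334 -0.03910484]
 [-0.72161322  0.69198235  0.02085174]
 [ 0.01203298  0.04265197 -0.99901753]] [ 1.21208842 -0.6367001  -2.23344346]
[308.4604195  195.11119118]
```

View pics/w25.png

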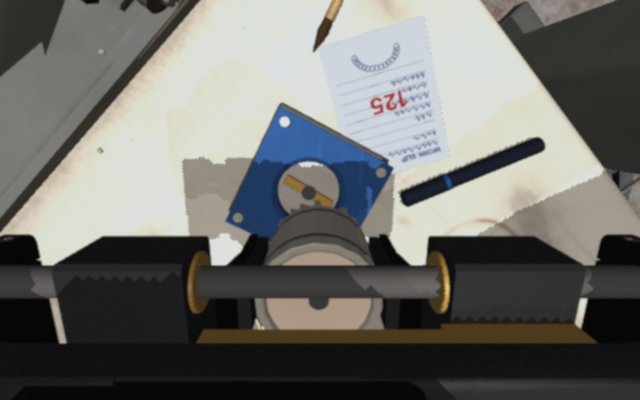

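servo_tool([
  {"slide":[0.16,-0.29,0.3],"spin":0},
  {"slide":[0,0,0.7],"spin":0},
  {"slide":[0,0,0.7],"spin":0},
  {"slide":[0,0,0.6],"spin":0},
  {"slide":[0,0,0.4],"spin":0},
  {"slide":[0,0,0.2],"spin":0},
])

```text
time_s: 23.4
tcp_pos: [0.5163, -0.3328, 0.0707]
ee_rot: [[-0.691, -0.722, -0.037], [-0.723, 0.691, 0.021], [0.011, 0.042, -0.999]]
wrist_force: [-0.4, -0.5, -2.8]
gripper_width: 0.57
```

Run:
```python
from h import *
c=optics.capture("wrist"); cv2.imwrite("pics/w26.png",c["frame"][:,:,::-1])
s=sense(); print(s["tcp_pos"],s["ee_rot"],s["wrist_force"]); print(proj(c,[.514,-.3315,.04]))
```

```text
[ 0.51590933 -0.3325356   0.07000486] [[-0.69137923 -0.72146726 -0.03846753]
 [-0.72240824  0.69112941  0.021598  ]
 [ 0.01100379  0.04272167 -0.99902641]] [-0.50801496 -0.24745297 -3.34278317]
[321.19656515 232.33371786]
```

View pics/w26.png

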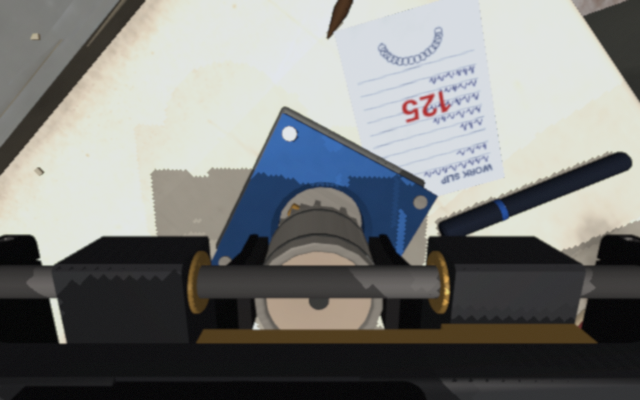

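servo_tool([
  {"slide":[0.03,0.04,0.2],"spin":0},
  {"slide":[0,0,0.15],"spin":0},
  {"slide":[0,0,0.12],"spin":0},
])

```text
time_s: 23.75
tcp_pos: [0.5156, -0.3325, 0.0591]
ee_rot: [[-0.691, -0.722, -0.035], [-0.723, 0.69, 0.02], [0.01, 0.039, -0.999]]
wrist_force: [-0.1, 0.3, -2.8]
gripper_width: 0.567
```

Run:
```python
from h import *
s=sense(); print(s["tcp_pos"],s["ee_rot"][:,2],s["wrist_force"],s["moment"])
```

```text
[ 0.51556632 -0.33249229  0.05908936] [-0.0353658   0.01994089 -0.99917547] [-0.14879942  0.25560428 -2.81373927] [-0.06266152 -0.0402284  -0.01287098]
```

servo_tool([
  {"slide":[0.03,0.05,0.12],"spin":0},
  {"slide":[0.01,0.01,0.1],"spin":0},
])

```text
time_s: 23.95
tcp_pos: [0.5149, -0.3327, 0.0562]
ee_rot: [[-0.69, -0.723, -0.032], [-0.724, 0.689, 0.018], [0.009, 0.035, -0.999]]
wrist_force: [-1.7, 0.2, -1.7]
gripper_width: 0.569
```

servo_tool([
  {"slide":[0.02,0.03,0.1],"spin":0},
  {"slide":[0,0,0.1],"spin":0},
])

```text
time_s: 24.15
tcp_pos: [0.5138, -0.3324, 0.0511]
ee_rot: [[-0.69, -0.723, -0.031], [-0.724, 0.69, 0.018], [0.009, 0.034, -0.999]]
wrist_force: [-0.3, -0.1, -3.1]
gripper_width: 0.568
```

servo_tool([
  {"slide":[0,0,0.08],"spin":0},
  {"slide":[0,0,0.08],"spin":0},
])

```text
time_s: 24.35
tcp_pos: [0.5139, -0.3325, 0.0485]
ee_rot: [[-0.689, -0.724, -0.031], [-0.724, 0.689, 0.017], [0.009, 0.034, -0.999]]
wrist_force: [-3.0, 3.7, 8.2]
gripper_width: 0.569
```

servo_tool([
  {"slide":[0,0,0],"spin":0.4},
  {"slide":[0,0,0.03],"spin":0.4},
  {"slide":[0,0,0.03],"spin":0.4},
])

```text
time_s: 24.65
tcp_pos: [0.5146, -0.3324, 0.0499]
ee_rot: [[-0.802, -0.596, -0.03], [-0.597, 0.802, 0.016], [0.015, 0.03, -0.999]]
wrist_force: [-1.4, 3.2, 1.4]
gripper_width: 0.567
```

servo_tool([
  {"slide":[0,0,0.04],"spin":0.4},
  {"slide":[0,0,0.04],"spin":0.4},
  {"slide":[0,0,0.04],"spin":0.4},
  {"slide":[0,0,0.04],"spin":0.4},
])

```text
time_s: 25.05
tcp_pos: [0.513, -0.3319, 0.0472]
ee_rot: [[-0.917, -0.397, -0.034], [-0.398, 0.917, 0.016], [0.025, 0.028, -0.999]]
wrist_force: [-0.3, 0.9, 2.5]
gripper_width: 0.572
```

servo_tool([
  {"slide":[0,0,0.04],"spin":0.2},
  {"slide":[0,0,0.04],"spin":0.2},
])

```text
time_s: 25.25
tcp_pos: [0.513, -0.332, 0.0459]
ee_rot: [[-0.938, -0.344, -0.034], [-0.345, 0.938, 0.015], [0.027, 0.026, -0.999]]
wrist_force: [-1.8, 0.9, 2.5]
gripper_width: 0.57
```

servo_tool([
  {"slide":[0,0,0.04],"spin":0.1},
  {"slide":[0,0,0.04],"spin":0.1},
])

```text
time_s: 25.45
tcp_pos: [0.5129, -0.3322, 0.0444]
ee_rot: [[-0.948, -0.317, -0.034], [-0.318, 0.948, 0.015], [0.028, 0.025, -0.999]]
wrist_force: [-1.5, 1.1, 3.1]
gripper_width: 0.569
```

Run:
```python
from h import *
c=optics.capture("wrist"); cv2.imwrite("pics/w27.png",c["frame"][:,:,::-1])
s=sense(); print(s["tcp_pos"],s["wrist_force"],s["moment"]);
```

```text
[ 0.5129409  -0.33219527  0.04438908] [-2.27551042  0.64716885  4.78845361] [0.28935854 0.55460381 0.17053205]
```

View pics/w27.png

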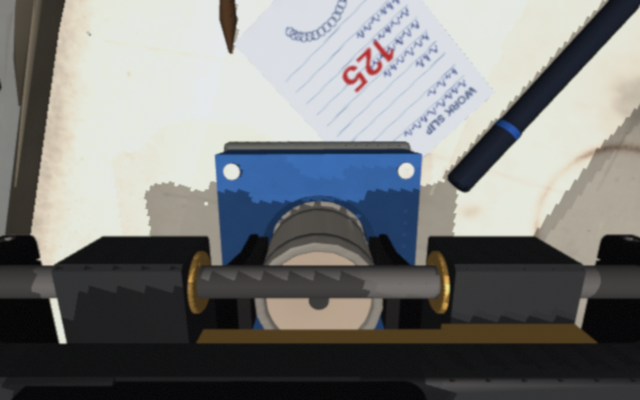

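servo_tool([
  {"slide":[0,0,0.04],"spin":0},
  {"slide":[0,0,0.05],"spin":0},
])

```text
time_s: 25.7
tcp_pos: [0.513, -0.3322, 0.0432]
ee_rot: [[-0.948, -0.317, -0.034], [-0.318, 0.948, 0.014], [0.027, 0.024, -0.999]]
wrist_force: [-2.6, 2.4, 7.1]
gripper_width: 0.569
```

servo_tool([
  {"slide":[0,0,-0.02],"spin":0},
  {"slide":[0,0,0],"spin":0},
  {"slide":[0,0,-0.02],"spin":0},
  {"slide":[0,0,-0.04],"spin":0},
], gripper=60)

```text
time_s: 26.1
tcp_pos: [0.5146, -0.3326, 0.0444]
ee_rot: [[-0.948, -0.316, -0.03], [-0.316, 0.948, 0.014], [0.024, 0.022, -0.999]]
wrist_force: [-0.9, 0.0, 0.4]
gripper_width: 0.75
```

Run:
```python
from h import *
c=optics.capture("wrist"); cv2.imwrite("pics/w28.png",c["frame"][:,:,::-1])
s=sense(); print(s["tcp_pos"],s["wrist_force"],s["moment"],s["gripper_width"]); 
a=cv2.imread("pics/w27.png")[130:340,200:440];b=c["frame"][130:340,200:440,::-1]
cv2.imwrite("pics/cmp.png",np.vstack([cv2.resize(x,None,fx=1.4,fy=1.4) for x in (a,b)]))
```

```text
[ 0.5146695  -0.33261788  0.04460878] [-0.56262114 -0.11819903 -0.59609904] [-0.00294983 -0.07570675 -0.00299561] 0.7579702405947938
```

View pics/cmp.png

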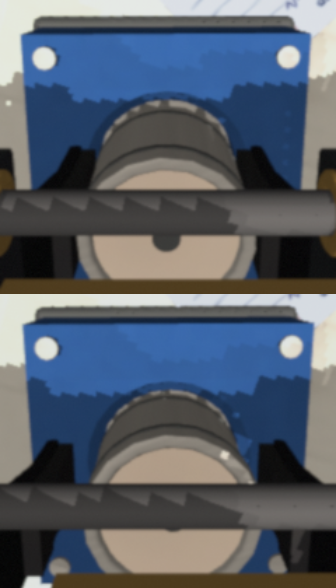

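servo_tool([
  {"slide":[0,0,-0.5],"spin":0},
  {"slide":[0,0,-1],"spin":0},
  {"slide":[0,0,-1],"spin":0},
  {"slide":[0,0,-1],"spin":0},
  {"slide":[0,0,-1],"spin":0},
  {"slide":[0,0,-1],"spin":0},
  {"slide":[0,0,-0.5],"spin":0},
])

```text
time_s: 26.85
tcp_pos: [0.5189, -0.335, 0.2032]
ee_rot: [[-0.948, -0.316, -0.031], [-0.316, 0.949, 0.013], [0.025, 0.022, -0.999]]
wrist_force: [-0.2, 0.0, -0.0]
gripper_width: 0.764
```

Run:
```python
from h import *
w=optics.capture("wrist"); w=optics.capture("wrist"); cv2.imwrite("pics/w29.png",w["frame"][:,:,::-1])
s=optics.capture("scene"); crop(s,330,150,60,50,12,"pics/s4.png")
t=optics.capture("top"); crop(t,395,160,75,75,8,"pics/t5.png")
crop(w,220,120,180,130,4.4,"pics/w30.png")
np.savez("b2.npz",**{k+i:v[i] for k,v in(("w",w),("s",s),("t",t)) for i in v})
q=sense(); print(q["tcp_pos"],q["ee_rot"][:,2]); print(proj(w,[.514,-.3315,.086]),proj(w,[.514,-.3315,.094]),proj(s,[.514,-.3315,.086]),proj(s,[.514,-.3315,.094]))
```

```text
[ 0.5175855  -0.33410348  0.19925937] [-0.03521694  0.01592679 -0.99925277]
[322.73782227 194.85059962] [323.05228177 196.94842922] [359.62096501 163.26531383] [359.66361661 161.5766325 ]
```

View pics/w30.png

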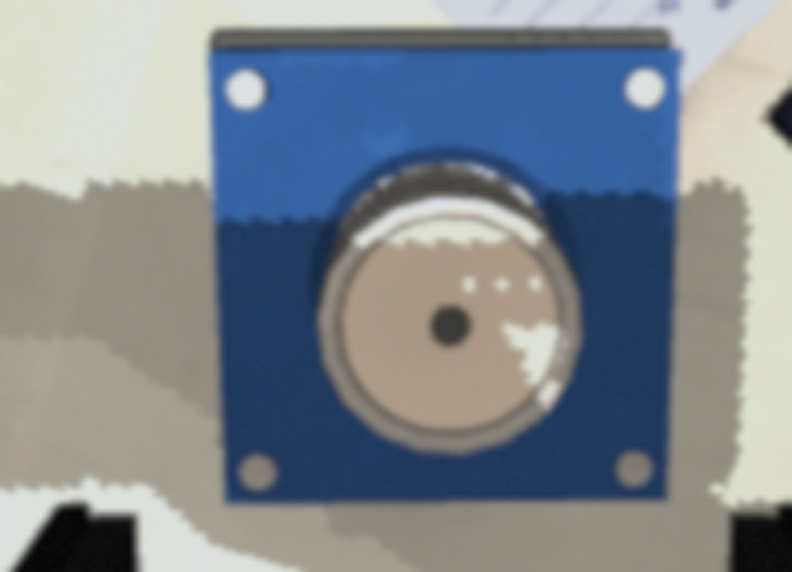

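View pics/s4.png

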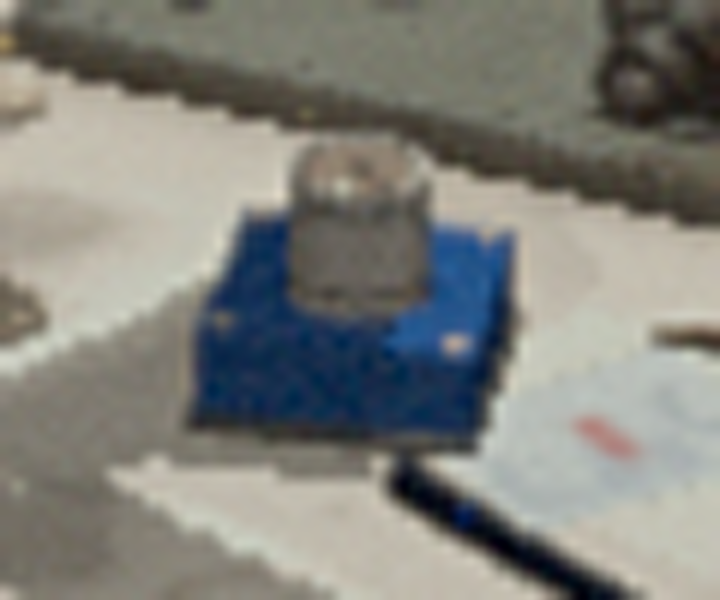

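Run:
```python
from h import *
d=np.load("b2.npz"); K=d["wcamera_matrix"]
px=lambda P: np.array(P,float)/4.4+[220,120]-.4
C=px([(210,48),(680,50),(667,500),(226,503)])
for S in (.05,):
    obj=np.array([[-S,S,0],[S,S,0],[S,-S,0],[-S,-S,0]],float)
    ok,rv,tv=cv2.solvePnP(obj,C,K,None,flags=cv2.SOLVEPNP_IPPE)
    pr=cv2.projectPoints(obj,rv,tv,K,None)[0][:,0]; print("res",(pr-C).round(2).tolist(),tv.ravel())
    H=cv2.getPerspectiveTransform((obj[:,:2]*1000).astype(np.float32),C.astype(np.float32))
    sc=px([(246,90),(645,89),(258,472),(634,468)]); print(cv2.perspectiveTransform(sc[None].astype(np.float32),np.linalg.inv(H).astype(np.float32)))
    th=np.linspace(0,2*np.pi,200)
    for z in (.040,.044,.046,.048,.050,.054):
        c=cv2.projectPoints(np.array([[0,0,z]]),rv,tv,K,None)[0].ravel()
        e=cv2.projectPoints(np.c_[.025*np.cos(th),.025*np.sin(th),0*th+z],rv,tv,K,None)[0][:,0]
        print(z,(c+.4-[220,120])*4.4,"x",np.round((np.r_[e[:,0].min(),e[:,0].max()]+.4-220)*4.4),"y",np.round((np.r_[e[:,1].min(),e[:,1].max()]+.4-120)*4.4))
```

```text
res [[0.28, 0.49], [-0.25, -0.51], [0.24, 0.45], [-0.28, -0.44]] [ 0.00253234 -0.01851649  0.33706549]
[[[-42.68963   41.315025]
  [ 42.67759   41.797928]
  [-42.60589  -42.815533]
  [ 42.265152 -42.411415]]]
0.04 [441.50869608 307.41777146] x [313. 571.] y [178. 433.]
0.044 [441.11466418 310.412743  ] x [311. 572.] y [179. 438.]
0.046 [440.91366552 311.9405007 ] x [310. 573.] y [180. 440.]
0.048 [440.70993967 313.48898733] x [309. 573.] y [180. 442.]
0.05 [440.50343074 315.05862766] x [308. 574.] y [181. 445.]
0.054 [440.08183238 318.26312729] x [305. 575.] y [183. 450.]
```

Run:
```python
from h import *
d=np.load("b2.npz"); w={k[1:]:d[k] for k in d if k[0]=="w"}; s={k[1:]:d[k] for k in d if k[0]=="s"};t={k[1:]:d[k] for k in d if k[0]=="t"}
px=lambda P: np.array(P,float)/4.4+[220,120]-.4
sc=px([(246,90),(645,89),(258,472),(634,468)]); R=[ray(w,*p,.04) for p in sc]; print(np.round(R,4)); m=np.mean(R,0); print("centre",m)
for z in (.084,.086,.09,.094): print(z,ray(w,*px((450,326)),z)-m)
th=np.linspace(0,2*np.pi,200)
for z in (.082,.084,.086,.088,.09,.094):
    c=ray(w,*px((450,326)),z); e=np.array([proj(w,c+[.025*np.cos(a),.025*np.sin(a),0]) for a in th]); e=(e+.4-[220,120])*4.4; print(z,e.min(0),e.max(0),e.max(0)-e.min(0))
g=cv2.cvtColor(w["frame"],cv2.COLOR_RGB2GRAY)
crop(w,285,155,75,75,10,"pics/w31.png")
```

```text
[[ 0.4873 -0.3853  0.04  ]
 [ 0.4605 -0.3051  0.04  ]
 [ 0.5674 -0.3584  0.04  ]
 [ 0.5403 -0.2783  0.04  ]]
centre [ 0.51385603 -0.33175724  0.04      ]
0.084 [-0.00018011 -0.00054947  0.044     ]
0.086 [-0.0005675  -0.00074151  0.046     ]
0.09 [-0.00134226 -0.00112561  0.05      ]
0.094 [-0.00211702 -0.0015097   0.054     ]
0.082 [319.46817982 195.90497141] [580.12931097 451.02615483] [260.66113115 255.12118342]
0.084 [318.55280226 194.97568222] [581.03937809 451.88410957] [262.48657583 256.90842735]
0.086 [317.62449553 194.0330214 ] [581.96226407 452.75392058] [264.33776854 258.72089918]
0.088 [316.68298378 193.07669825] [582.89824169 453.63583534] [266.21525792 260.5591371 ]
0.09 [315.7279832  192.10641357] [583.8475915  454.53010828] [268.1196083  262.42369471]
0.094 [313.77633925 190.12271858] [585.78757057 456.35678245] [272.01123132 266.23406387]
```

View pics/w31.png

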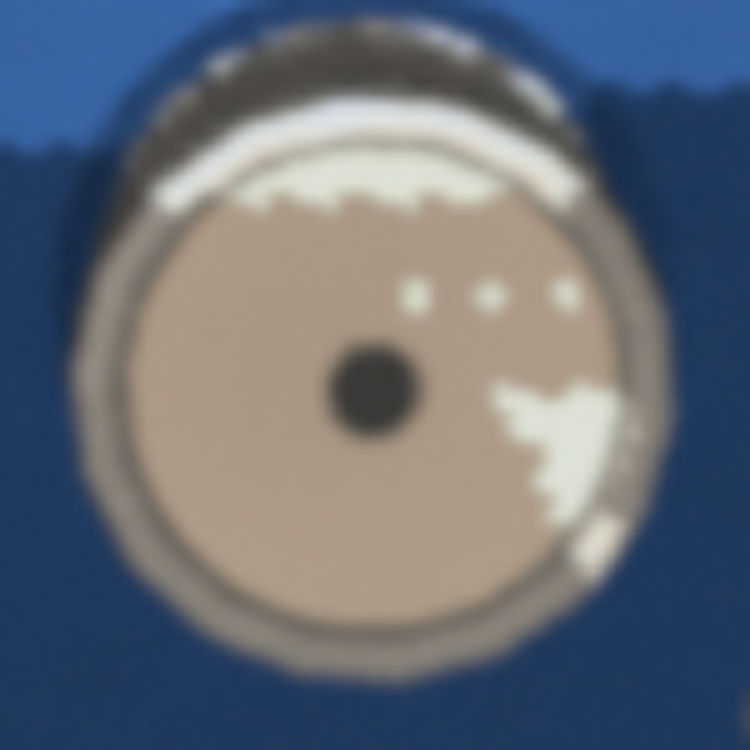

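servo_tool([
  {"slide":[0,0,0.4],"spin":0},
  {"slide":[0,0,0.8],"spin":0},
  {"slide":[0,0,0.8],"spin":0},
  {"slide":[0,0,0.7],"spin":0},
  {"slide":[0,0,0.5],"spin":0},
  {"slide":[0,0,0.3],"spin":0},
  {"slide":[0,0,0.1],"spin":0},
], gripper=255)

```text
time_s: 27.75
tcp_pos: [0.5076, -0.3297, 0.094]
ee_rot: [[-0.948, -0.313, -0.052], [-0.314, 0.949, 0.024], [0.042, 0.039, -0.998]]
wrist_force: [-1.1, -0.1, 0.8]
gripper_width: 0.214
```

Run:
```python
from h import *
s=sense(); print(s["tcp_pos"],s["ee_rot"][:,2],s["wrist_force"],s["gripper_width"])
```

```text
[ 0.50761734 -0.32965929  0.09403598] [-0.05220778  0.02387589 -0.99835078] [-1.10569347 -0.05610847  0.77399101] 0.2138291530028259
```

servo_tool([
  {"slide":[-0.15,0,0],"spin":0},
  {"slide":[0,0,0.03],"spin":0},
  {"slide":[0,0,0.04],"spin":0},
  {"slide":[0,0,0.05],"spin":0},
])

```text
time_s: 28.15
tcp_pos: [0.5119, -0.3285, 0.0909]
ee_rot: [[-0.948, -0.313, -0.052], [-0.315, 0.949, 0.023], [0.042, 0.038, -0.998]]
wrist_force: [-0.2, -0.6, 0.9]
gripper_width: 0.005
```

servo_tool([
  {"slide":[0,0,0.05],"spin":0},
  {"slide":[0,0,0.04],"spin":0},
])

```text
time_s: 28.35
tcp_pos: [0.5122, -0.3286, 0.0893]
ee_rot: [[-0.948, -0.313, -0.05], [-0.315, 0.949, 0.023], [0.04, 0.037, -0.998]]
wrist_force: [1.1, -0.5, 0.4]
gripper_width: 0.006
```

servo_tool([
  {"slide":[0,0,0.04],"spin":0},
  {"slide":[0,0,0.03],"spin":0},
])

```text
time_s: 28.55
tcp_pos: [0.5122, -0.3286, 0.0878]
ee_rot: [[-0.948, -0.313, -0.049], [-0.315, 0.949, 0.022], [0.04, 0.037, -0.999]]
wrist_force: [-0.2, 0.8, 0.7]
gripper_width: 0.001
```

servo_tool([
  {"slide":[0,0,-0.3],"spin":0},
  {"slide":[0,0,-1],"spin":0},
  {"slide":[0,0,-1],"spin":0},
  {"slide":[0,0,-1],"spin":0},
  {"slide":[0,0,-1],"spin":0},
  {"slide":[0,0,-0.5],"spin":0},
  {"slide":[0,0,0],"spin":0},
  {"slide":[0,0,0],"spin":0},
])

```text
time_s: 29.35
tcp_pos: [0.518, -0.3318, 0.2153]
ee_rot: [[-0.948, -0.313, -0.048], [-0.314, 0.949, 0.021], [0.039, 0.036, -0.999]]
wrist_force: [0.1, -0.1, -0.6]
gripper_width: 0.003
```

Run:
```python
from h import *
s=optics.capture("scene"); crop(s,190,120,200,150,4,"pics/s5.png")
w=optics.capture("wrist"); crop(w,220,100,180,150,4.4,"pics/w33.png")
q=sense(); print(q["tcp_pos"],q["wrist_force"],q["time_s"])
```

```text
[ 0.51782469 -0.33177442  0.21462801] [-0.20924078 -0.60999011 -0.48192098] 29.45
```

View pics/s5.png

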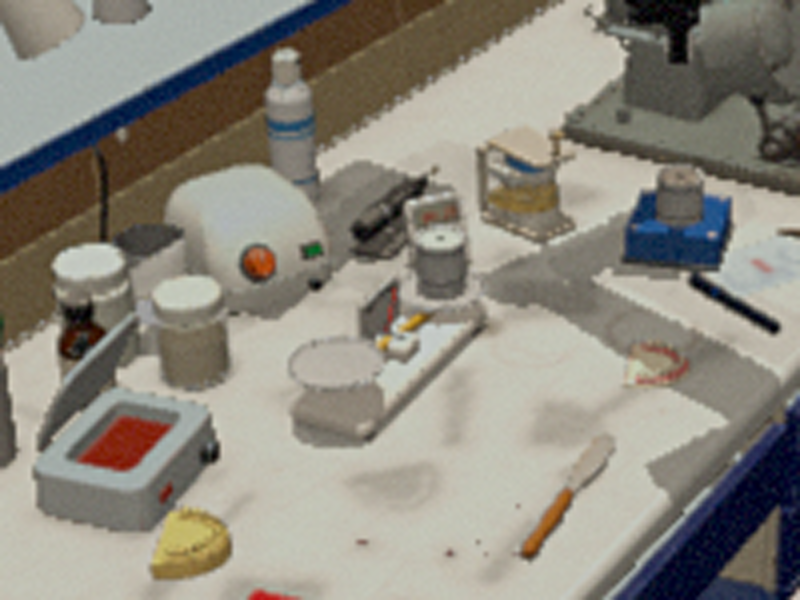

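View pics/w33.png

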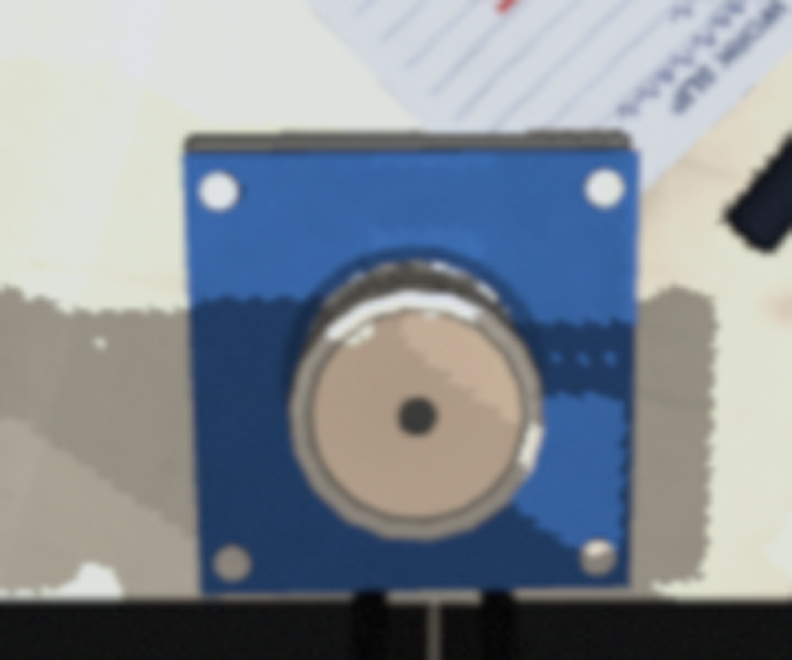

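The heavier flask sits low and centred in the stand. The lighter one stands upright on the right pan, and the bystanders look unmoved. I'm handing the job in.

```bash
python3 -c "
from station import r
print(r.finish_job())"
```

```text
the job is handed in; nothing more can be done
None
```

I stood one flask on each pan and let both go, and the left one turned out heavier. It is now in the socket of the spin stand, and the lighter one is still on the right pan. I handed the job in at about 29.5 s; no verdict is reported.

- **Weighing:** the needle leaned about 0.15 rad to the left. From the pictures the left flask's top sat about 5 mm lower than the right's (roughly 0.109 m against 0.114 m). That height measurement read about 3.5 mm low overall, but needle and heights agreed on the left flask.
- **Seating:** I turned the flask about 25–30 degrees on the key under a few newtons of pressure. It then slid down about 6–7 mm.
- **Last checks:** in the picture the flask was within about 1 mm of the socket's centre. The shut fingertips came down over it to 0.0878 m without touching, so its top is below that. A flask resting on the key would be at 0.094 m.
- **Bystanders:** none looked moved in the last scene picture.
- **What was off:** the tool had drifted to a tilt of about 0.04–0.05 rad by the time I inserted the flask, and the moves give no way to correct tilt. The flask looked level in the socket after release, but I did not measure its angle. My first estimate of the foot height in the grip was about 3 mm out, and the fingertip check does not depend on it.

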